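Find and mark the balance point of an inlaid rail

TASK

This inlaid lacquer rail will hang from a single hook, so find its balance point: push it gently by its end, little by little, out over the edge of the taller panel stack until, left to itself, it only just tips and its front end comes down on the lower stack, and leave it lying like that without pushing it on. Then mark the spot by setting the brass hanger clip squarely astride the rail right above the stack's edge, without shifting the rail. The lacquer is fresh, so never push on it, squeeze it or press the clip down on it harder than about 20 N, and leave the other things on the bench where they are.

Things in the scene. Friction and masses are not known exactly. Their poses are not given: they have to be found in the camera images.
- stack: Taller stack of five dark panels, fixed, 200 mm wide (its x), 260 mm deep (its y), 60 mm high. Origin on the bench under the middle of the edge that the rail is pushed over; in its own frame it reaches from y = -260 mm to y = 0, so its +y points out over the edge towards the lower stack.
- edge (a point): Middle of the tipping edge: the straight upper edge of the taller stack, 60 mm above the bench, running along the stack's x axis. Same axes as the stack.
- rest: Lower stack of four panels, fixed, 170 mm wide (x), 200 mm deep (y), 48 mm high: 12 mm lower than the taller one. Same origin and axes as stack; it reaches from y = +50 to +250 mm there. It catches the rail's front end, which should bear on it with less than 0.25 N: that is at most about 7 to 13 mm of travel past balance.
- bar: The rail: straight black lacquered batten with white shell inlay on top, 50 mm wide (x), 380 mm long (y), 24 mm thick, 0.35 to 0.65 kg, loose. Origin at the middle of its underside; its +y points towards the lower stack. It starts flat on the taller stack, nearly square to the edge, its middle 65 to 105 mm short of it. Uneven timber: its balance point lies up to 40 mm either way from its middle, unseen.
- bar_nose (a point): Middle of the lower edge of the rail's front (+y) end. Its height is 60 mm while the rail lies flat and 48 mm when it has tipped onto the lower stack.
- bar_tail (a point): Middle of the lower edge of the rail's rear (-y) end, the end to push; the end face is 50 mm wide and 24 mm high above this point. A finger resting against this end holds it down by friction, so whether the rail tips shows only once it is let go; then it tilts about 4 degrees and this end rises about 12 mm.
- clip: Brass hanger clip, 60 g, loose: a plate 60 (x) by 18 (y) by 3 mm, below its x ends two legs 3 mm thick and 12 mm long (54 mm clear between them) that straddle the rail, and on top a hanging eye 24 (x) by 14 (y) mm, its round top 33 mm above the plate's underside, to grip it by. Origin: middle of the plate's underside, which sits on the rail. It starts standing on its legs. x goes across the rail.
- lacquer_jar: Brown closed lacquer jar, 64 mm wide, 75 mm high, loose; leave alone. Origin under its middle.
- lacquer_brush: Wooden brush lying on the bench; leave alone.
- scraper: Spatula-like scraper lying on the bench; leave alone.
- sanding_block: Cork sanding block 60 x 100 x 35 mm, loose; leave alone. Origin under its middle.
- tea_cup: Green cup 72 mm wide, 70 mm high, loose; leave alone. Origin under its middle.
- glue: Blue bottle with red cap, 48 mm wide, 130 mm high, loose; leave alone. Origin under its middle.
Not all that is in view belongs to the job. There is more than one size of the clip; the job needs the smallest.

How it is judged (in metres and radians):
On the way:
1. the rail, let go and alone, has only just tipped over the edge: its front end rests on the lower stack with less than 0.25 N, the clip not yet on it (height (world z) of bar_nose below 0.053 m and contact force between bar and rest below 0.25 N and contact force between bar and stack above 1.5 N and contact force between each of the arm, the fingers, clip and bar below 0.05 N and linear speed of bar below 0.02 m/s), for 0.3 s.
At the end, for the whole second after the job is handed in: The rail lies just tipped over the edge: front end below 53 mm, bearing on the lower stack with under 0.25 N. The clip sits fully down astride it (seat within 3 mm, centred within 4 mm, square within 0.12 rad), its middle within 6 mm of the edge. Both released and at rest (height (world z) of bar_nose below 0.053 m and contact force between bar and rest below 0.25 N and contact force between bar and stack above 1.5 N and y of clip in the frame of edge between -0.006 and 0.006 m and x of clip in the frame of bar between -0.004 and 0.004 m and z of clip in the frame of bar between 0.021 and 0.027 m and angle between the z axis of clip and the z axis of bar, either way round below 0.06 rad and angle between the x axis of clip and the x axis of bar, either way round below 0.12 rad and linear speed of each of clip, bar below 0.01 m/s); the robot touches nothing.
It fails at once if the rail is pushed or squeezed by the robot with more than 20 N (contact force between any of the fingers, the arm and bar above 20 N).
It fails at once if the clip is pressed on the rail with more than 20 N (contact force between clip and bar above 20 N).
It fails at once if the rail slides off the taller stack (height (world z) of bar below 0.045 m).
It fails at once if another thing on the bench is moved by more than 20 mm (distance of any of lacquer_jar, lacquer_brush, scraper, sanding_block, tea_cup, glue from where it was at the start of the episode above 0.02 m).
It also fails if it takes over 72 s, if anything falls off the work surface, if the arm or the gripper's body presses on something with over 40 N, if the wrist force passes 120 N, or if a joint passes its speed limit or range.

ROBOT

A 6-joint arm with a two-finger parallel gripper is mounted at the origin on the work surface. World frame = base frame: x ahead of the robot, y to its left, z up, the work surface at z = 0. Lengths are in m, angles in degrees, forces in N, time in s.
With the tool pointing down it reaches from about 0.4 to 0.825 m from the base axis. Payload 7 kg.
Tool frame: the origin (TCP) lies at the very end of the fingers, on their centre line; the grasp point (between the pads) lies 19 mm behind it (ctrl.tcp_to_grasp is the distance from the TCP to the grasp point, in m); z points along the fingers, y is the direction in which the jaws open and shut (so a half turn about z gives the same grasp; the last joint's range is limited). The gripper opens to 88 mm and grips with 3 to 60 N. Pads are 19 mm wide; open, the fingers measure 130 mm over their backs; the gripper's body (78 mm by 193 mm) begins 47 mm behind the grasp point.
Start: joints at [92.997, 20.546, 0.682, 0, -70.136, -16.507], TCP at [0.158, 0.656, 0.227] pointing down, gripper open.
Joint ranges: [-176.03, 176.03], [-82.01, 121.73], [-58.28, 71.71], [-173.87, 95.51], [-174.79, -0.11], [-173.66, 173.66]. Speed limits (degrees/s): [136.94, 136.94, 172.46, 180, 180, 180].

INTERFACE

Orientations are given as [roll, pitch, yaw] about the fixed x, y, z axes, in that order (R = Rz(yaw) Ry(pitch) Rx(roll)).
In Python, from plant import ctrl gives the robot as it stands.
- The arm moves only by the tool jog_arm, never from a script. Its argument "commands" is a list of rows, each an object of numbers: "x", "y", "z": the shift along the tool's x, y, z in cm; "roll": the turn about the tool's z in rad. In form: [{"x": .., "y": .., "z": .., "roll": ..}, ...]. A call has 1 to 12 rows; each row shifts and turns the commanded pose from where the row before left it, along the tool's axes as they then stand; what a row does not reach is not made up. A row lasts 1/10 s, in which the tool goes at most 50 mm and 8.59 degrees, less where a joint would pass 70% of its speed; a pose out of reach is approached as far as the arm can. A call is refused whole if a number of a shift passes 5 or a number of a turn 0.15, either way. A call with a gripper value outside its range is refused whole. "gripper" is the finger opening in cm, from 0 to 8.76, set as the call begins (left out, the last holds). The fingers move at their own pace and stop on an object; the grip force is fixed at half the most. Time passes only in rows, so rows that do not move let the fingers close. It gives the time, the measured TCP pose, the force and the opening at its end, in the units of the state.
- ctrl.get_obs(): the state, without advancing time (a new reading comes with each control period).
- ctrl.snapshot(name): name is "scene" or "top" or "wrist"; returns a dict with "image" (420x560x3 uint8, red, green, blue), "mtx" (3x3 intrinsics, pixels), "position" and "orientation" of the camera in the world; the wrist camera has in their place "hand_eye" (4x4, takes a point from camera to tool coordinates, whose origin is the TCP and whose axes are the flange's). Camera axes: x right, y up, looking along -z (the intrinsics and any distortion apply to the point x, -y, -z); pixel columns grow to the right and rows downward; lengths in m; the calibration is good to about 2 mm. A picture is of the moment at which its call begins: read the wrist's pose just before it. There is no depth.
- ctrl.close_job(): hands the job in, once; it reports no verdict.
Trained networks look in the newest picture that a camera, given by its name, has taken for a name from the list of things; names that differ only in an ending like _2 or _b are one class to them, and where a whole thing is asked for, a point or a joint stands for the part that bears it (a point fixed in the world has none). Each returns a list of dicts, best first, with "confidence" (0 to 1); they miss things now and then, are a little off and sometimes report something else, mostly with a low value. They report only what shows in the picture. A call takes as long as a camera call. They do not tell look-alikes from the thing itself.
- ctrl.search_frame(camera, query): "position" ([column, row] as shares, 0 to 1, of the picture: columns of its width, rows of its height, amid what is visible of it).
- ctrl.regions_of(camera, query): "mask" (420x560 bool, what is visible of it) and "position" ([column, row] as shares, 0 to 1, of the picture: columns of its width, rows of its height, amid what is visible of it).
The state is a dict: "clock": time; "joint_pos": joint angles; "qvel": joint speeds; "tau": joint torques, N m; "tool_pos": TCP position; "orientation": TCP orientation; "force": force on the tool from outside, world axes, zero at the start; "moment": the same for the moment, N m; "opening": finger opening in m.
Only numpy, scipy, OpenCV 4.12 (cv2) and the standard library are available. Lean on these libraries where they do the work, as an engineer would, in place of code of your own. Each camera call takes 0.05 s, during which the arm holds its last target.

## Working session

There is one attempt and no reset: what is moved stays moved. The work goes in short steps, Python scripts to look and compute and a tool call to move; the robot and the scene stay as the last step left them, time stands still between calls to the robot, and variables do not carry over. Pictures are saved under pics/ and viewed, and the job is handed in when it is done.

Besides the shell and the picture viewer there is one more tool, called after ">>>" in YAML: its name, and indented under it one key for each argument. jog_arm: Moves the arm, as the interface text tells. Its arguments: {"type":"object","properties":{"commands":{"type":"array"},"gripper":{"type":"number"}},"required":["commands"]}

```bash
ls; mkdir -p pics; python3 - <<'E'
from plant import ctrl
import cv2,numpy as np,pickle
d={}
for c in ["scene","top","wrist"]:
    o=ctrl.get_obs(); s=ctrl.snapshot(c); s['obs']=o; d[c]=s
    cv2.imwrite(f"pics/{c}0.png",s["image"][:,:,::-1])
    print(c,{k:np.round(v,4).tolist() for k,v in s.items() if k not in("image","obs")})
pickle.dump(d,open("s0.pkl","wb"))
print(o); print(ctrl.tcp_to_grasp)
E
```

```text
pics
scene {'mtx': [[401.9039, 0.0, 279.7213], [0.0, 401.9039, 199.9546], [0.0, 0.0, 1.0]], 'position': [0.9982, -0.6039, 0.7904], 'orientation': [46.1311, -0.9369, 42.4164]}
top {'mtx': [[443.0648, 0.0, 282.7259], [0.0, 443.0648, 213.4854], [0.0, 0.0, 1.0]], 'position': [0.2661, -0.063, 1.4115], 'orientation': [10.8676, 0.368, -89.7147]}
wrist {'mtx': [[321.6519, 0.0, 273.2033], [0.0, 321.6519, 207.6715], [0.0, 0.0, 1.0]], 'hand_eye': [[0.0002, 0.962, 0.2731, 0.0727], [1.0, -0.0002, 0.0, 0.0006], [0.0001, 0.2731, -0.962, -0.1587], [0.0, 0.0, 0.0, 1.0]]}
{'clock': 0.1, 'joint_pos': array([ 9.29972183e+01,  2.05872677e+01,  6.39359108e-01, -1.65560903e-02,
       -7.01353892e+01, -1.65068678e+01]), 'qvel': array([-0.05842607,  0.02658436,  0.07043692,  0.19440099, -0.09642379,
        0.05431407]), 'tau': array([-3.01361659e-03, -5.84163594e+01,  2.93748450e+01,  7.01551393e+00,
        1.01505843e-02, -5.04142486e-05]), 'tool_pos': array([0.15761759, 0.65589841, 0.22572335]), 'orientation': array([ 1.79915713e+02, -8.74625529e-03, -1.35152801e+01]), 'force': array([0.3066687 , 0.42048369, 0.26783533]), 'moment': array([ 0.05949728, -0.01095605,  0.01354141]), 'opening': 0.08774034320455322}
0.0188
```

View pics/scene0.png

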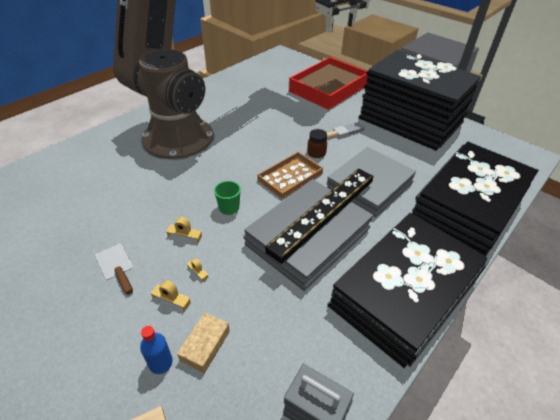

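View pics/top0.png

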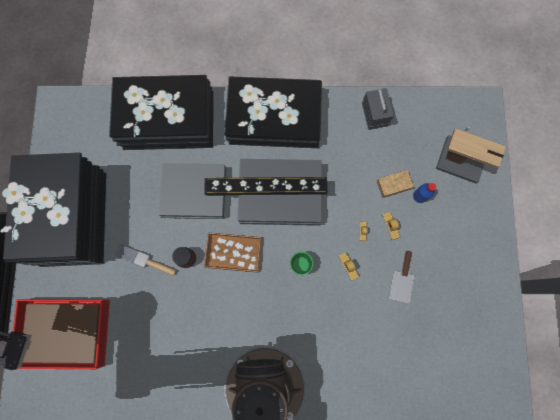

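View pics/wrist0.png

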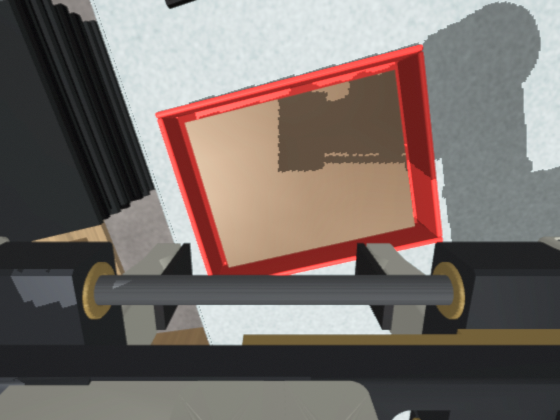

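The scene picture shows the rail at about (320,212) lying on the taller gray stack, with the lower stack behind it. In the top picture the rail spans columns 205–327 at row 186, and the tipping edge is near column 240. The smallest clip is at about (363,230), with two larger ones at (391,225) and (348,266).

```bash
cat > h.py <<'E'
import numpy as np,cv2,pickle
from scipy.spatial.transform import Rotation as R
def T(p,o):
    M=np.eye(4);M[:3,:3]=R.from_euler('xyz',o,degrees=True).as_matrix();M[:3,3]=p;return M
def campose(s):
    if 'hand_eye' in s:
        o=s['obs'];return T(o['tool_pos'],o['orientation'])@np.array(s['hand_eye'])
    return T(s['position'],s['orientation'])
def ray(s,uv,z):
    M=campose(s);K=np.array(s['mtx']);uv=np.atleast_2d(uv).astype(float)
    d=np.c_[(uv[:,0]-K[0,2])/K[0,0],-(uv[:,1]-K[1,2])/K[1,1],-np.ones(len(uv))]@M[:3,:3].T
    t=(z-M[2,3])/d[:,2];return M[:3,3]+d*t[:,None]
def proj(s,P):
    M=campose(s);K=np.array(s['mtx']);q=(np.atleast_2d(P)-M[:3,3])@M[:3,:3]
    return np.c_[K[0,0]*q[:,0]/-q[:,2]+K[0,2],K[1,1]*-q[:,1]/-q[:,2]+K[1,2]]
def shot(c,name,save=True):
    from plant import ctrl
    o=ctrl.get_obs();s=ctrl.snapshot(c);s['obs']=o
    cv2.imwrite(f"pics/{name}.png",s["image"][:,:,::-1]);pickle.dump(s,open(name+".pkl","wb"));return s
E
python3 - <<'E'
from h import *
from plant import ctrl
d=pickle.load(open("s0.pkl","rb"))
for n,z in [("bar",.084),("stack",.06),("rest",.048),("clip",.015),("tea_cup",.07),("glue",.1),("sanding_block",.035),("lacquer_jar",.07),("scraper",0.01)]:
  for c in ["top","scene"]:
    for r in ctrl.regions_of(c,n)[:4]:
      H,W=420,560
      m=r['mask'].astype(np.uint8)
      uv=np.array(r['position'])*[W,H]
      cs=max(cv2.findContours(m,0,2)[0],key=cv2.contourArea)
      print(n,c,round(r['confidence'],2),uv.round(),ray(d[c],uv,z)[0].round(3)[:2],ray(d[c],cv2.boxPoints(cv2.minAreaRect(cs)),z)[:,:2].round(3).tolist())
im=d['top']['image'];cv2.imwrite("pics/t1.png",cv2.resize(im[140:310,150:420,::-1],None,fx=2.9,fy=2.9,interpolation=cv2.INTER_CUBIC))
E
```

```text
bar top 0.88 [265. 186.] [0.608 0.002] [[0.632, 0.192], [0.64, -0.19], [0.581, -0.19], [0.573, 0.189]]
bar scene 0.66 [313. 216.] [ 0.607 -0.038] [[0.585, -0.197], [0.579, 0.217], [0.655, 0.178], [0.647, -0.211]]
stack top 0.63 [280. 202.] [ 0.563 -0.045] [[0.587, 0.091], [0.588, -0.173], [0.49, -0.171], [0.489, 0.088]]
stack scene 0.88 [312. 235.] [ 0.632 -0.071] [[0.503, -0.196], [0.458, 0.174], [0.724, 0.077], [0.72, -0.23]]
rest top 0.85 [192. 194.] [0.591 0.235] [[0.515, 0.338], [0.694, 0.344], [0.688, 0.132], [0.509, 0.132]]
rest top 0.51 [393. 186.] [ 0.617 -0.401] [[0.643, -0.347], [0.676, -0.45], [0.612, -0.466], [0.579, -0.364]]
rest scene 0.78 [377. 179.] [0.63  0.228] [[0.528, 0.105], [0.449, 0.382], [0.7, 0.338], [0.739, 0.092]]
clip top 0.77 [390. 225.] [ 0.497 -0.396] [[0.532, -0.369], [0.547, -0.406], [0.463, -0.434], [0.449, -0.397]]
clip top 0.66 [348. 270.] [ 0.355 -0.258] [[0.399, -0.229], [0.413, -0.254], [0.337, -0.292], [0.324, -0.267]]
clip top 0.58 [362. 234.] [ 0.47  -0.305] [[0.507, -0.296], [0.507, -0.319], [0.446, -0.317], [0.446, -0.295]]
clip scene 0.78
[... 1442 characters left out ...]
691, -0.46]]
lacquer_jar top 0.71 [182. 257.] [0.388 0.252] [[0.418, 0.283], [0.419, 0.213], [0.358, 0.211], [0.358, 0.28]]
lacquer_jar top 0.38 [281. 200.] [ 0.565 -0.047] [[0.585, 0.09], [0.586, -0.175], [0.488, -0.174], [0.487, 0.087]]
lacquer_jar scene 0.95 [320. 142.] [0.419 0.23 ] [[0.339, 0.259], [0.388, 0.306], [0.48, 0.186], [0.435, 0.143]]
lacquer_jar scene 0.71 [117. 260.] [ 0.369 -0.433] [[0.316, -0.459], [0.325, -0.398], [0.469, -0.434], [0.458, -0.488]]
scraper top 0.87 [403. 290.] [ 0.293 -0.428] [[0.266, -0.381], [0.422, -0.415], [0.411, -0.478], [0.256, -0.443]]
scraper scene 0.89 [116. 262.] [ 0.321 -0.423] [[0.261, -0.448], [0.27, -0.383], [0.425, -0.421], [0.412, -0.479]]
```

View pics/t1.png

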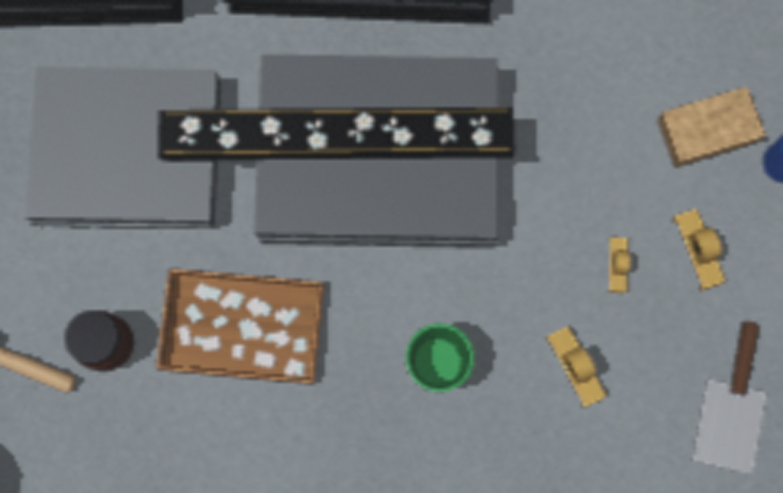

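>>> jog_arm:
  commands:
    - {"z":-1.1,"roll":0.148}
    - {"z":-1.1,"roll":0.148}
    - {"z":-1.1,"roll":0.148}
    - {"z":-1.1,"roll":0.148}
    - {"z":-1.1,"roll":0.148}
    - {"z":-1.1,"roll":0.148}
    - {"z":-1.1,"roll":0.148}
    - {"z":-1.1,"roll":0.148}
    - {"z":-1.1,"roll":0.148}

```text
validation failed for argument at $.co...
```

>>> jog_arm:
  commands:
    - {"x":4.2,"y":-2.4}
    - {"x":4.2,"y":-2.4}
    - {"x":4.2,"y":-2.4}
    - {"x":4.2,"y":-2.4}
    - {"x":4.2,"y":-2.4}
    - {"x":4.2,"y":-2.4}
    - {"x":4.2,"y":-2.4}
    - {"x":4.2,"y":-2.4}
    - {"x":4.2,"y":-2.4}
    - {"x":4.2,"y":-2.4}
    - {"x":4.2,"y":-2.4}
    - {"x":4.2,"y":-2.4}
  gripper: 2.4

```text
validation failed for argument at $.co...
```

>>> jog_arm:
  commands:
    - {"x":0,"y":0,"z":-1.1,"roll":0.148}
    - {"x":0,"y":0,"z":-1.1,"roll":0.148}
    - {"x":0,"y":0,"z":-1.1,"roll":0.148}
    - {"x":0,"y":0,"z":-1.1,"roll":0.148}
    - {"x":0,"y":0,"z":-1.1,"roll":0.148}
    - {"x":0,"y":0,"z":-1.1,"roll":0.148}
    - {"x":0,"y":0,"z":-1.1,"roll":0.148}
    - {"x":0,"y":0,"z":-1.1,"roll":0.148}
    - {"x":0,"y":0,"z":-1.1,"roll":0.148}

```text
clock: 1.95
tool_pos: [0.1577, 0.6563, 0.326]
orientation: [180.0, 0.0, -90.2]
force: [-1.1, 0.2, 0.3]
opening: 0.0878
```

>>> jog_arm:
  commands:
    - {"x":4.2,"y":-2.4,"z":0,"roll":0}
    - {"x":4.2,"y":-2.4,"z":0,"roll":0}
    - {"x":4.2,"y":-2.4,"z":0,"roll":0}
    - {"x":4.2,"y":-2.4,"z":0,"roll":0}
    - {"x":4.2,"y":-2.4,"z":0,"roll":0}
    - {"x":4.2,"y":-2.4,"z":0,"roll":0}
    - {"x":4.2,"y":-2.4,"z":0,"roll":0}
    - {"x":4.2,"y":-2.4,"z":0,"roll":0}
    - {"x":4.2,"y":-2.4,"z":0,"roll":0}
    - {"x":4.2,"y":-2.4,"z":0,"roll":0}
    - {"x":4.2,"y":-2.4,"z":0,"roll":0}
    - {"x":4.2,"y":-2.4,"z":0,"roll":0}
  gripper: 2.4

```text
clock: 3.15
tool_pos: [0.4477, 0.1513, 0.3261]
orientation: [-179.9, 0.1, -89.8]
force: [1.2, 1.3, 0.1]
opening: 0.024
```

>>> jog_arm:
  commands:
    - {"x":3.1,"y":-3.9,"z":0,"roll":0}
    - {"x":3.1,"y":-3.9,"z":0,"roll":0}
    - {"x":3.1,"y":-3.9,"z":0,"roll":0}
    - {"x":3.1,"y":-3.9,"z":0,"roll":0}
    - {"x":0,"y":0,"z":0,"roll":0}

```text
clock: 3.65
tool_pos: [0.6066, 0.026, 0.3233]
orientation: [179.8, -0.1, -90.1]
force: [-0.7, -0.0, 0.1]
opening: 0.024
```

```bash
python3 - <<'E'
from h import *
s=shot("wrist","w1");print(s['obs']['tool_pos'],s['obs']['orientation'])
E
```

```text
[0.60659215 0.02601963 0.3233129 ] [ 1.79845451e+02 -1.06685553e-01 -9.00807746e+01]
```

View pics/w1.png

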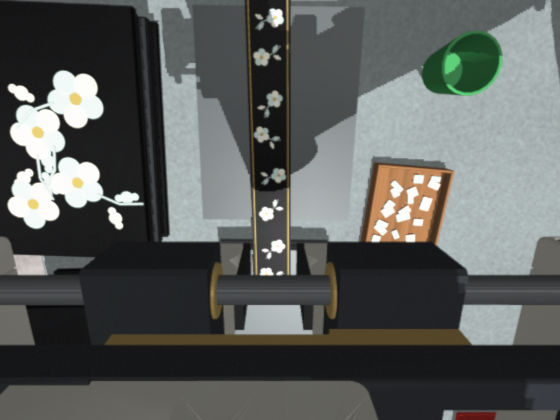

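The wrist picture shows the stack's tipping edge around row 220, from about (203,219) to (355,222). The rail runs vertically between columns 248 and 291.

```bash
python3 - <<'E'
from h import *
s=pickle.load(open("w1.pkl","rb"));im=s['image']
cv2.imwrite("pics/w1z.png",cv2.resize(im[195:245,190:370,::-1],None,fx=4.4,fy=4.4,interpolation=cv2.INTER_NEAREST))
g=im.mean(2)
for c in list(range(208,246,6))+list(range(298,354,6)):
    col=g[205:240,c-2:c+3].mean(1);d=np.diff(col);print(c,205+np.argmax(d),205+np.argmin(d),d.max().round(),d.min().round())
E
```

```text
208 218 231 19.0 -3.0
214 218 222 20.0 -4.0
220 218 226 19.0 -39.0
226 218 226 16.0 -42.0
232 218 226 9.0 -37.0
238 218 225 9.0 -37.0
244 219 225 10.0 -35.0
298 219 225 3.0 -39.0
304 219 227 2.0 -38.0
310 220 227 3.0 -39.0
316 220 227 3.0 -40.0
322 220 227 2.0 -38.0
328 222 234 2.0 -23.0
334 220 225 4.0 -1.0
340 229 226 4.0 -5.0
346 220 230 5.0 -3.0
352 232 230 4.0 -3.0
```

View pics/w1z.png

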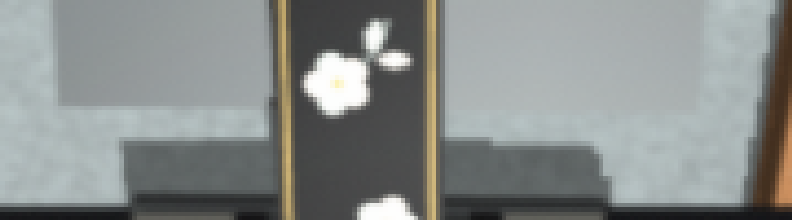

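```bash
python3 - <<'E'
from h import *
s=pickle.load(open("w1.pkl","rb"))
print("edge",ray(s,[[208,218.6],[346,220.6]],.06).round(4))
im=s['image'].astype(float)
# stack sides
for r in [180,190,200,210]:
    g=im[r-2:r+3].mean(0).mean(1);d=abs(np.diff(g))
    print(r,"stack L",190+np.argmax(d[190:225]),"R",340+np.argmax(d[340:372]),"bar",np.where(d[240:300]>18)[0]+240)
d=pickle.load(open("s0.pkl","rb"));t=d['top']
print("top edge",ray(t,[[238.5,160],[238.5,220]],.06).round(4))
g=t['image'].astype(float).mean(2)
for r in [165,172,205,215]:
    x=g[r-2:r+3].mean(0);dd=np.diff(x);print(r,[ (i,dd[i].round()) for i in range(218,250) if abs(dd[i])>6])
for r in [183,187,190]:
    x=g[r-1:r+2].mean(0);dd=np.diff(x);print(r,[ (i,dd[i].round()) for i in list(range(198,212))+list(range(320,335)) if abs(dd[i])>6])
# clip
cv2.imwrite("pics/t2.png",cv2.resize(t['image'][200:290,330:410,::-1],None,fx=6,fy=6,interpolation=cv2.INTER_CUBIC))
E
```

```text
edge [[0.6946 0.0867 0.06  ]
 [0.5044 0.09   0.06  ]]
180 stack L 200 R 367 bar [248 249 250 252 254 262 263 264 267 268 273 274 275 279 280 281 284 286
 288 289 290]
190 stack L 201 R 366 bar [249 250 252 254 285 286 288 289 290]
200 stack L 201 R 364 bar [250 251 252 253 254 255 271 272 273 275 276 277 278 285 286 287 288 289
 290]
210 stack L 202 R 370 bar [250 251 252 253 254 255 258 259 260 261 271 272 273 275 276 282 283 285
 286 287 288 289 290]
top edge [[0.6983 0.0886 0.06  ]
 [0.5045 0.084  0.06  ]]
165 [(223, np.float64(-15.0)), (225, np.float64(12.0)), (231, np.float64(7.0)), (238, np.float64(-11.0)), (239, np.float64(-16.0))]
172 [(223, np.float64(-37.0)), (224, np.float64(-23.0)), (225, np.float64(16.0)), (226, np.float64(6.0)), (230, np.float64(8.0)), (231, np.float64(37.0)), (232, np.float64(11.0)), (238, np.float64(-15.0)), (239, np.float64(-13.0))]
205 [(221, np.float64(-23.0)), (222, np.float64(-34.0)), (224, np.float64(11.0)), (229, np.float64(20.0)), (230, np.float64(26.0)), (231, np.float64(7.0)), (237, np.float64(-18.0)), (238, np.float64(-9.0))]
215 [(221, np.
[... 161 characters left out ...]
.0)), (237, np.float64(-14.0))]
183 [(203, np.float64(-32.0)), (204, np.float64(-35.0)), (205, np.float64(-12.0)), (210, np.float64(8.0)), (211, np.float64(46.0)), (326, np.float64(23.0)), (327, np.float64(14.0)), (333, np.float64(6.0)), (334, np.float64(37.0))]
187 [(203, np.float64(-35.0)), (204, np.float64(-35.0)), (205, np.float64(-9.0)), (210, np.float64(21.0)), (211, np.float64(47.0)), (320, np.float64(-7.0)), (326, np.float64(23.0)), (327, np.float64(14.0)), (334, np.float64(37.0))]
190 [(203, np.float64(-35.0)), (204, np.float64(-34.0)), (205, np.float64(-8.0)), (324, np.float64(-7.0)), (326, np.float64(16.0)), (327, np.float64(17.0)), (333, np.float64(7.0)), (334, np.float64(36.0))]
```

View pics/t2.png

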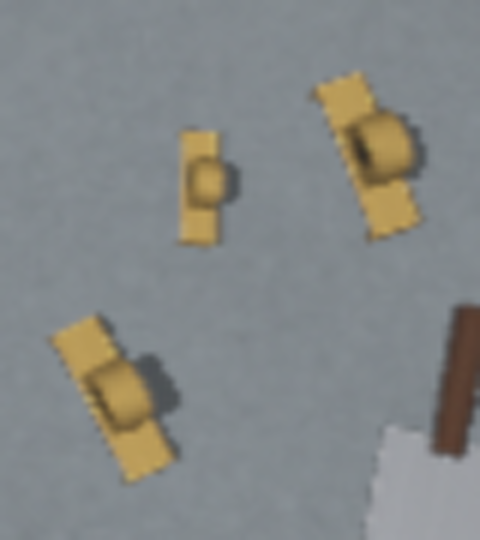

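```bash
python3 - <<'E'
from h import *
s=pickle.load(open("w1.pkl","rb"));t=pickle.load(open("s0.pkl","rb"))['top']
for r,a,b in [(190,248.6,291.),(210,249.6,291.)]: print(ray(s,[[a,r],[b,r]],.084).round(4).tolist())
im=s['image'].astype(int)
for r in [10,60,110,160,210]:
  print(r,im[r-1:r+2,242:298].mean((0,2)).round().astype(int).tolist())
g=t['image'].mean(2)
print("top tail/nose",ray(t,[[327,187],[204,186.5]],.084).round(4).tolist())
for c in [215,240,265,290,320]:
  x=g[165:210,c-1:c+2].mean(1);d=np.diff(x);print(c,[(165+i,d[i].round()) for i in range(44) if abs(d[i])>12])
print("clip",ray(t,np.array([[181,131],[218,131],[218,244],[178,244]])/6+[330,200],.015).round(4).tolist())
E
```

```text
[[0.636, 0.0412, 0.084], [0.5824, 0.0413, 0.084]]
[[0.6353, 0.0675, 0.084], [0.582, 0.0676, 0.084]]
10 [78, 78, 68, 44, 37, 65, 81, 46, 25, 23, 23, 23, 24, 23, 24, 23, 24, 24, 24, 24, 24, 24, 23, 24, 24, 26, 55, 126, 200, 234, 245, 244, 235, 206, 206, 228, 235, 230, 205, 150, 69, 36, 35, 49, 101, 137, 97, 57, 87, 124, 133, 135, 134, 134, 134, 134]
60 [77, 77, 78, 75, 63, 36, 43, 68, 69, 32, 23, 28, 61, 115, 154, 162, 162, 160, 159, 161, 168, 173, 175, 175, 167, 133, 71, 34, 23, 22, 24, 22, 26, 41, 59, 68, 67, 70, 66, 37, 24, 23, 24, 27, 53, 74, 56, 35, 53, 75, 79, 79, 79, 79, 79, 79]
110 [74, 75, 75, 75, 74, 69, 52, 32, 56, 74, 43, 23, 20, 21, 20, 26, 37, 45, 51, 59, 55, 42, 50, 88, 122, 131, 105, 47, 22, 20, 22, 21, 19, 21, 21, 21, 21, 21, 21, 21, 21, 20, 21, 23, 41, 66, 66, 34, 47, 71, 75, 76, 76, 76, 76, 76]
160 [137, 104, 80, 72, 71, 71, 70, 62, 39, 33, 57, 66, 28, 15, 15, 14, 15, 17, 16, 16, 15, 16, 16, 16, 16, 14, 15, 16, 15, 17, 15, 16, 16, 15, 16, 15, 16, 15, 16, 15, 16, 16, 16, 18, 37, 62, 62, 30, 43, 67, 71, 72, 71, 71, 71, 71]
210 [160, 161, 161, 161, 161, 162, 162, 162, 1
[... 1074 characters left out ...]
0 [(176, np.float64(-33.0)), (177, np.float64(16.0)), (178, np.float64(-36.0)), (182, np.float64(15.0)), (183, np.float64(47.0)), (184, np.float64(39.0)), (185, np.float64(40.0)), (187, np.float64(-37.0)), (188, np.float64(-49.0)), (189, np.float64(-32.0)), (190, np.float64(26.0)), (191, np.float64(-35.0)), (192, np.float64(-14.0)), (193, np.float64(22.0)), (194, np.float64(46.0))]
320 [(176, np.float64(-29.0)), (178, np.float64(-17.0)), (184, np.float64(13.0)), (188, np.float64(-12.0)), (190, np.float64(32.0)), (191, np.float64(-35.0)), (193, np.float64(28.0)), (194, np.float64(30.0))]
clip [[0.508, -0.3002, 0.015], [0.508, -0.3199, 0.015], [0.4475, -0.318, 0.015], [0.4474, -0.2969, 0.015]]
```

```bash
python3 - <<'E'
from h import *
s=pickle.load(open("w1.pkl","rb"))
for r,a,b in [(10,245.2,289.6),(110,248.4,289.7),(210,250.8,289.8)]:
  p=ray(s,[[a,r],[b,r]],.084); print(p.round(4).tolist(),p.mean(0).round(4))
E
```

```text
[[0.6353, -0.1606, 0.084], [0.5867, -0.1606, 0.084]] [ 0.611  -0.1606  0.084 ]
[[0.6342, -0.0558, 0.084], [0.5852, -0.0557, 0.084]] [ 0.6097 -0.0557  0.084 ]
[[0.6338, 0.0675, 0.084], [0.5835, 0.0676, 0.084]] [0.6087 0.0676 0.084 ]
```

>>> jog_arm:
  commands:
    - {"x":4.2,"y":-0.07,"z":0,"roll":0}
    - {"x":4.2,"y":-0.07,"z":0,"roll":0}
    - {"x":4.2,"y":-0.07,"z":0,"roll":0}
    - {"x":4.2,"y":-0.07,"z":0,"roll":0}
    - {"x":4.2,"y":-0.07,"z":0,"roll":0}
    - {"x":4.1,"y":-0.07,"z":0,"roll":0}
    - {"x":0,"y":0,"z":4.5,"roll":0}
    - {"x":0,"y":0,"z":4.5,"roll":0}
    - {"x":0,"y":0,"z":4.5,"roll":0}
    - {"x":0,"y":0,"z":4,"roll":0}
    - {"x":0,"y":0,"z":0,"roll":0}

```text
clock: 4.8
tool_pos: [0.6047, -0.2197, 0.1452]
orientation: [179.5, 0.1, -89.8]
force: [0.2, 1.1, 0.1]
opening: 0.0239
```

```bash
python3 - <<'E'
from h import *
s=shot("scene","c1");s=shot("wrist","w2");print(s['obs']['tool_pos'],s['obs']['force'])
a=cv2.imread("pics/c1.png")[120:320,180:440];cv2.imwrite("pics/c1z.png",cv2.resize(a,None,fx=3,fy=3))
E
```

```text
[ 0.60694532 -0.22052569  0.14903299] [ 0.82932323 -0.32385249  1.93770794]
```

View pics/c1z.png

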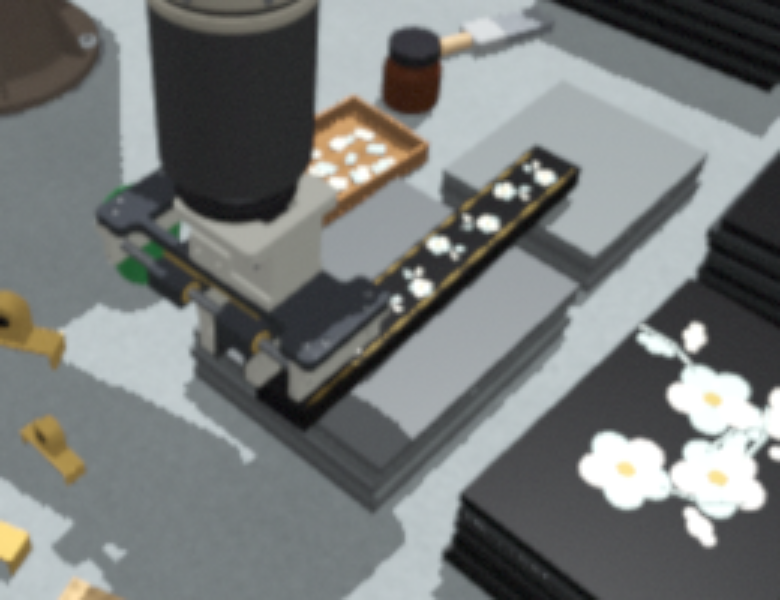

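View pics/w2.png

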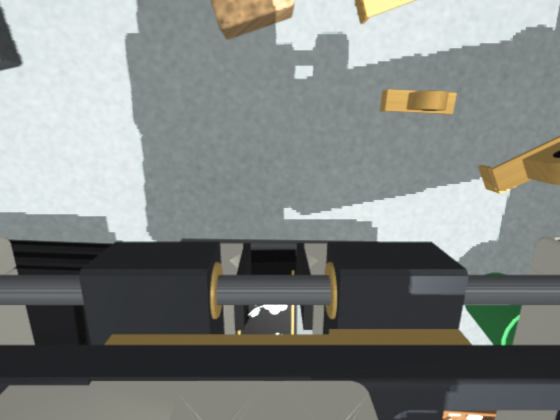

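>>> jog_arm:
  commands:
    - {"x":0.4,"y":-0.4,"z":2.5,"roll":0}
    - {"x":0,"y":0,"z":2.5,"roll":0}
    - {"x":0,"y":0,"z":2,"roll":0}
    - {"x":0,"y":0,"z":1.1,"roll":0}
    - {"x":0,"y":0,"z":0,"roll":0}
    - {"x":-0.5,"y":0,"z":0,"roll":0}
    - {"x":-0.4,"y":0,"z":0,"roll":0}
    - {"x":-0.2,"y":0,"z":0,"roll":0}
    - {"x":-0.2,"y":0,"z":0,"roll":0}
    - {"x":-0.2,"y":0,"z":0,"roll":0}
    - {"x":-0.2,"y":0,"z":0,"roll":0}

```text
clock: 6.0
tool_pos: [0.6125, -0.2082, 0.0697]
orientation: [-180.0, -0.0, -89.8]
force: [-0.0, -0.7, 0.0]
opening: 0.0241
```

>>> jog_arm:
  commands:
    - {"x":-0.2,"y":0.08,"z":0.15,"roll":0}
    - {"x":-0.2,"y":0.08,"z":0.15,"roll":0}
    - {"x":-0.2,"y":0,"z":0,"roll":0}
    - {"x":-0.2,"y":0,"z":0,"roll":0}
    - {"x":-0.2,"y":0,"z":0,"roll":0}
    - {"x":-0.2,"y":0,"z":0,"roll":0}

```text
clock: 6.6
tool_pos: [0.6106, -0.1966, 0.0665]
orientation: [180.0, -0.0, -89.8]
force: [-0.4, -3.7, -1.0]
opening: 0.0236
```

```bash
python3 - <<'E'
from h import *
s=shot("scene","c2");print(s['obs']['tool_pos'],s['obs']['force'])
a=cv2.imread("pics/c1.png")[120:320,180:440];b=cv2.imread("pics/c2.png")[120:320,180:440]
print(cv2.absdiff(a,b)[0:70,120:220].mean((0,1)))
cv2.imwrite("pics/c2z.png",cv2.resize(b,None,fx=3,fy=3))
E
```

```text
[ 0.6106394  -0.1966041   0.06647071] [-0.41818832 -3.68220965 -1.0460233 ]
[3.28671429 3.40628571 3.34042857]
```

View pics/c2z.png

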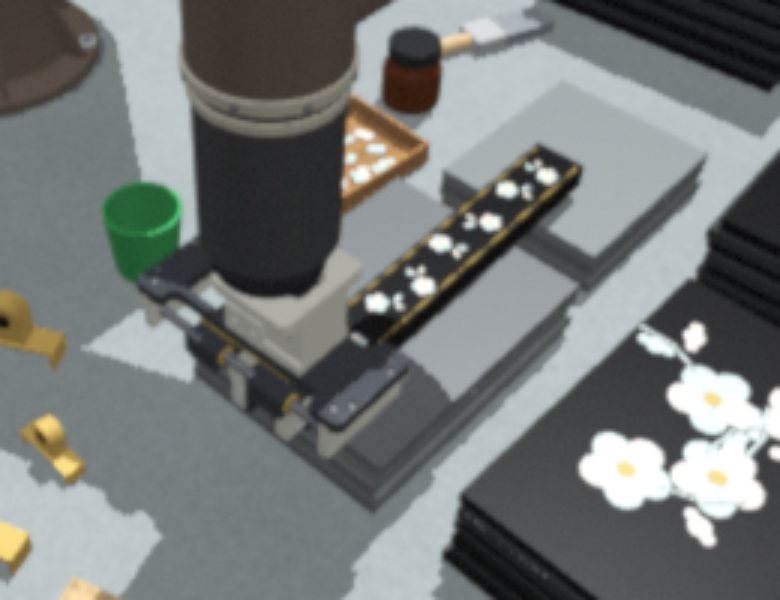

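The picture shows the fingers against the rail's rear end and the rail moved a couple of millimetres. Contact force is about 3.7 N. The earliest possible tip is some 40 mm further on.

>>> jog_arm:
  commands:
    - {"x":-0.3,"y":0,"z":0,"roll":0}
    - {"x":-0.3,"y":0,"z":0,"roll":0}
    - {"x":-0.3,"y":0,"z":0,"roll":0}
    - {"x":-0.3,"y":0,"z":0,"roll":0}
    - {"x":-0.3,"y":0,"z":0,"roll":0}
    - {"x":-0.3,"y":0,"z":0,"roll":0}
    - {"x":-0.3,"y":0,"z":0,"roll":0}
    - {"x":-0.3,"y":0,"z":0,"roll":0}
    - {"x":-0.3,"y":0,"z":0,"roll":0}
    - {"x":-0.3,"y":0,"z":0,"roll":0}
    - {"x":-0.3,"y":0,"z":0,"roll":0}
    - {"x":-0.3,"y":0,"z":0,"roll":0}

```text
clock: 7.85
tool_pos: [0.6108, -0.1601, 0.0666]
orientation: [-180.0, -0.0, -89.8]
force: [0.5, -4.1, -1.2]
opening: 0.024
```

>>> jog_arm:
  commands:
    - {"x":0.4,"y":0,"z":0,"roll":0}
    - {"x":0.4,"y":0,"z":0,"roll":0}
    - {"x":0,"y":0,"z":0,"roll":0}
    - {"x":0,"y":0,"z":0,"roll":0}

```text
clock: 8.25
tool_pos: [0.6108, -0.1685, 0.0665]
orientation: [-180.0, 0.0, -89.9]
force: [-0.6, -0.3, 0.3]
opening: 0.0241
```

```bash
cat > track.py <<'E'
from h import *
import sys
name,ref=sys.argv[1],sys.argv[2]
s=shot("scene",name);r=pickle.load(open(ref+".pkl","rb"))
print("tcp",s['obs']['tool_pos'].round(4),s['obs']['force'].round(1),s['obs']['clock'])
ny=float(sys.argv[3]) if len(sys.argv)>3 else 0.1906 # nose y in ref
P=np.array([.606,ny,.084])
A=cv2.cvtColor(r['image'],cv2.COLOR_RGB2GRAY);B=cv2.cvtColor(s['image'],cv2.COLOR_RGB2GRAY)
# track in the region of front 110 mm of the rail
m=np.zeros_like(A);q=np.array([[.582,ny-.11,.084],[.634,ny-.11,.084],[.634,ny,.084],[.582,ny,.084]])
cv2.fillPoly(m,[proj(r,q).round().astype(np.int32)],255)
f=cv2.goodFeaturesToTrack(A,40,.05,4,mask=m)
g,st,e=cv2.calcOpticalFlowPyrLK(A,B,f,None,winSize=(15,15),maxLevel=3)
ok=st.ravel()==1;f=f[ok][:,0];g=g[ok][:,0]
# model: rigid in y-z plane: dy, dz at nose, dz at 110 back
X=ray(r,f,.084)
from scipy.optimize import least_squares
def res(p):
    Y=X.copy();Y[:,1]+=p[0];w=(X[:,1]-(ny-.11))/.11;Y[:,2]+=p[1]*w+p[2]*(1-w);Y[:,0]+=p[3]
    return (proj(s,Y)-g).ravel()
o=least_squares(res,[0.01,0,0,0],x_scale=.01,loss='soft_l1',f_scale=.5)
print("n",len(f),"dy,dz_nose,dz_back,dx mm",(o.x*1000).round(2),"rms px",np.sqrt(np.median(o.fun**2)).round(2))
b=cv2.imread(f"pics/{name}.png")[120:320,180:440];cv2.imwrite(f"pics/{name}z.png",cv2.resize(b,None,fx=3,fy=3))
E
cp c2.pkl ref0.pkl; python3 track.py c3 c2 0.193
```

```text
tcp [ 0.6108 -0.1685  0.0665] [-0.6 -0.3  0.3] 8.25
n 16 dy,dz_nose,dz_back,dx mm [-58.52  58.24  40.92  28.78] rms px 1.76
```

View pics/c3z.png

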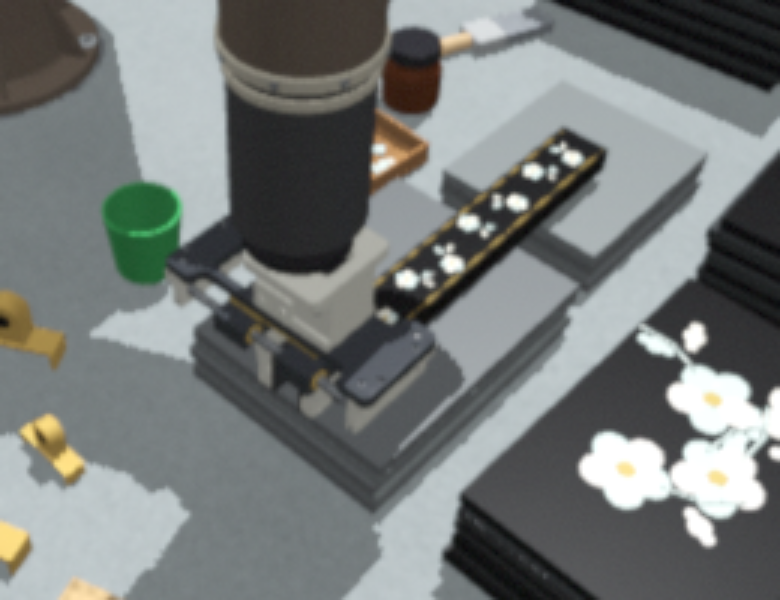

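```bash
python3 - <<'E'
t=open('track.py').read()
t=t.replace("g,st,e=cv2.calcOpticalFlowPyrLK(A,B,f,None,winSize=(15,15),maxLevel=3)",
"""X0=ray(r,f[:,0],.084);gy=float(sys.argv[4]) if len(sys.argv)>4 else 0.005
init=proj(s,X0+[0,gy,0]).astype(np.float32)[:,None]
g,st,e=cv2.calcOpticalFlowPyrLK(A,B,f,init.copy(),winSize=(11,11),maxLevel=1,flags=cv2.OPTFLOW_USE_INITIAL_FLOW)""")
t=t.replace("Y[:,2]+=p[1]*w+p[2]*(1-w);Y[:,0]+=p[3]","Y[:,2]+=p[1]").replace("[0.01,0,0,0]","[gy,0]").replace("dz_nose,dz_back,dx","dz")
open('track.py','w').write(t)
E
sed -i 's/^s=shot.*/import os\ns=pickle.load(open(name+".pkl","rb")) if os.path.exists(name+".pkl") else shot("scene",name);r=pickle.load(open(ref+".pkl","rb"))/' track.py
python3 track.py c3 c2 0.193 .036
```

```text
tcp [ 0.6108 -0.1685  0.0665] [-0.6 -0.3  0.3] 8.25
n 16 dy,dz mm [42.03 -4.93] rms px 0.14
```

>>> jog_arm:
  commands:
    - {"x":-0.5,"y":0,"z":0,"roll":0}
    - {"x":-0.2,"y":0,"z":0,"roll":0}
    - {"x":-0.2,"y":0,"z":0,"roll":0}
    - {"x":-0.2,"y":0,"z":0,"roll":0}
    - {"x":-0.2,"y":0,"z":0,"roll":0}
    - {"x":0.4,"y":0,"z":0,"roll":0}
    - {"x":0.4,"y":0,"z":0,"roll":0}
    - {"x":0,"y":0,"z":0,"roll":0}
    - {"x":0,"y":0,"z":0,"roll":0}
    - {"x":0,"y":0,"z":0,"roll":0}

```text
clock: 9.3
tool_pos: [0.6107, -0.1634, 0.0665]
orientation: [180.0, 0.0, -89.8]
force: [-0.3, -0.2, -0.4]
opening: 0.0238
```

```bash
python3 track.py c4 c3 .228 .005
```

```text
tcp [ 0.6107 -0.1634  0.0665] [-0.3 -0.2 -0.4] 9.3
n 11 dy,dz mm [4.22 0.3 ] rms px 0.06
```

>>> jog_arm:
  commands:
    - {"x":-0.5,"y":0,"z":0,"roll":0}
    - {"x":-0.2,"y":0,"z":0,"roll":0}
    - {"x":-0.2,"y":0,"z":0,"roll":0}
    - {"x":-0.2,"y":0,"z":0,"roll":0}
    - {"x":-0.2,"y":0,"z":0,"roll":0}
    - {"x":0.4,"y":0,"z":0,"roll":0}
    - {"x":0.4,"y":0,"z":0,"roll":0}
    - {"x":0,"y":0,"z":0,"roll":0}
    - {"x":0,"y":0,"z":0,"roll":0}
    - {"x":0,"y":0,"z":0,"roll":0}

```text
clock: 10.35
tool_pos: [0.6108, -0.1584, 0.0666]
orientation: [-180.0, 0.0, -89.8]
force: [-0.1, -0.5, -0.2]
opening: 0.024
```

```bash
python3 track.py c5 c3 .228 .010;python3 track.py c5 c4 .233 .005
```

```text
tcp [ 0.6108 -0.1584  0.0666] [-0.1 -0.5 -0.2] 10.35
n 11 dy,dz mm [8.96 0.4 ] rms px 0.06
tcp [ 0.6108 -0.1584  0.0666] [-0.1 -0.5 -0.2] 10.35
n 10 dy,dz mm [ 4.87 -0.03] rms px 0.04
```

>>> jog_arm:
  commands:
    - {"x":0,"y":0,"z":0,"roll":0}

```text
clock: 10.5
tool_pos: [0.6108, -0.1583, 0.0666]
orientation: [-180.0, 0.0, -89.8]
force: [-0.7, -0.5, 0.2]
opening: 0.0243
```

Tracking works and the rail is still flat. Next I repeat the 5 mm step with a release and check each time.

>>> jog_arm:
  commands:
    - {"x":-0.5,"y":0,"z":0,"roll":0}
    - {"x":-0.2,"y":0,"z":0,"roll":0}
    - {"x":-0.2,"y":0,"z":0,"roll":0}
    - {"x":-0.2,"y":0,"z":0,"roll":0}
    - {"x":-0.2,"y":0,"z":0,"roll":0}
    - {"x":0.4,"y":0,"z":0,"roll":0}
    - {"x":0.4,"y":0,"z":0,"roll":0}
    - {"x":0,"y":0,"z":0,"roll":0}
    - {"x":0,"y":0,"z":0,"roll":0}
    - {"x":0,"y":0,"z":0,"roll":0}

```text
clock: 11.5
tool_pos: [0.6107, -0.1533, 0.0665]
orientation: [-180.0, 0.0, -89.8]
force: [1.0, -0.7, 0.7]
opening: 0.0239
```

```bash
python3 track.py c6 c5 .238 .005
```

```text
tcp [ 0.6107 -0.1533  0.0665] [ 1.  -0.7  0.7] 11.5
n 11 dy,dz mm [ 5.11 -0.09] rms px 0.05
```

>>> jog_arm:
  commands:
    - {"x":-0.5,"y":0,"z":0,"roll":0}
    - {"x":-0.2,"y":0,"z":0,"roll":0}
    - {"x":-0.2,"y":0,"z":0,"roll":0}
    - {"x":-0.2,"y":0,"z":0,"roll":0}
    - {"x":-0.2,"y":0,"z":0,"roll":0}
    - {"x":0.4,"y":0,"z":0,"roll":0}
    - {"x":0.4,"y":0,"z":0,"roll":0}
    - {"x":0,"y":0,"z":0,"roll":0}
    - {"x":0,"y":0,"z":0,"roll":0}
    - {"x":0,"y":0,"z":0,"roll":0}

```text
clock: 12.55
tool_pos: [0.6107, -0.1483, 0.0665]
orientation: [-180.0, 0.0, -89.8]
force: [-0.4, 0.5, 0.1]
opening: 0.0239
```

```bash
python3 track.py c7 c6 .243 .005
```

```text
tcp [ 0.6107 -0.1483  0.0665] [-0.4  0.5  0.1] 12.55
n 13 dy,dz mm [4.72 0.02] rms px 0.05
```

>>> jog_arm:
  commands:
    - {"x":-0.5,"y":0,"z":0,"roll":0}
    - {"x":-0.2,"y":0,"z":0,"roll":0}
    - {"x":-0.2,"y":0,"z":0,"roll":0}
    - {"x":-0.2,"y":0,"z":0,"roll":0}
    - {"x":-0.2,"y":0,"z":0,"roll":0}
    - {"x":0.4,"y":0,"z":0,"roll":0}
    - {"x":0.4,"y":0,"z":0,"roll":0}
    - {"x":0,"y":0,"z":0,"roll":0}
    - {"x":0,"y":0,"z":0,"roll":0}
    - {"x":0,"y":0,"z":0,"roll":0}

```text
clock: 13.6
tool_pos: [0.6107, -0.1434, 0.0665]
orientation: [-180.0, 0.0, -89.8]
force: [0.1, 0.3, 0.3]
opening: 0.0237
```

```bash
python3 track.py c8 c7 .248 .005
```

```text
tcp [ 0.6107 -0.1434  0.0665] [0.1 0.3 0.3] 13.6
n 11 dy,dz mm [4.41 0.46] rms px 0.05
```

View pics/c8z.png

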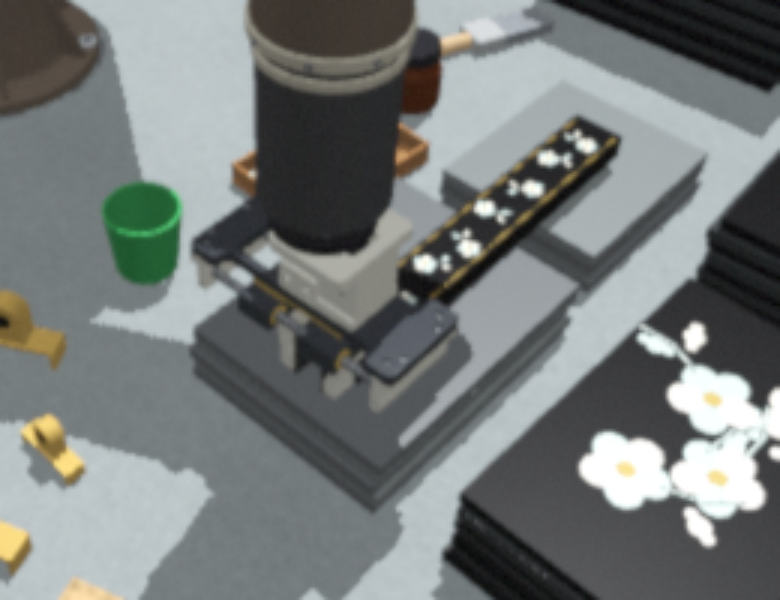

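The rail is still flat: its front end, at about (595,130) in the zoomed picture, keeps the same gap shadow.

>>> jog_arm:
  commands:
    - {"x":-0.5,"y":0,"z":0,"roll":0}
    - {"x":-0.2,"y":0,"z":0,"roll":0}
    - {"x":-0.2,"y":0,"z":0,"roll":0}
    - {"x":-0.2,"y":0,"z":0,"roll":0}
    - {"x":-0.2,"y":0,"z":0,"roll":0}
    - {"x":0.4,"y":0,"z":0,"roll":0}
    - {"x":0.4,"y":0,"z":0,"roll":0}
    - {"x":0,"y":0,"z":0,"roll":0}
    - {"x":0,"y":0,"z":0,"roll":0}
    - {"x":0,"y":0,"z":0,"roll":0}

```text
clock: 14.65
tool_pos: [0.6107, -0.1384, 0.0665]
orientation: [180.0, 0.0, -89.8]
force: [-0.3, 0.8, -0.2]
opening: 0.0239
```

```bash
python3 track.py c9 c8 .253 .005
```

```text
tcp [ 0.6107 -0.1384  0.0665] [-0.3  0.8 -0.2] 14.65
n 13 dy,dz mm [4.35 0.19] rms px 0.05
```

>>> jog_arm:
  commands:
    - {"x":-0.5,"y":0,"z":0,"roll":0}
    - {"x":-0.2,"y":0,"z":0,"roll":0}
    - {"x":-0.2,"y":0,"z":0,"roll":0}
    - {"x":-0.2,"y":0,"z":0,"roll":0}
    - {"x":-0.2,"y":0,"z":0,"roll":0}
    - {"x":0.4,"y":0,"z":0,"roll":0}
    - {"x":0.4,"y":0,"z":0,"roll":0}
    - {"x":0,"y":0,"z":0,"roll":0}
    - {"x":0,"y":0,"z":0,"roll":0}
    - {"x":0,"y":0,"z":0,"roll":0}

```text
clock: 15.7
tool_pos: [0.6107, -0.1334, 0.0665]
orientation: [-180.0, 0.0, -89.8]
force: [-0.7, 0.3, -0.4]
opening: 0.0242
```

```bash
python3 track.py c10 c9 .258 .005
```

```text
tcp [ 0.6107 -0.1334  0.0665] [-0.7  0.3 -0.4] 15.7
n 12 dy,dz mm [4.67 0.09] rms px 0.04
```

>>> jog_arm:
  commands:
    - {"x":-0.5,"y":0,"z":0,"roll":0}
    - {"x":-0.2,"y":0,"z":0,"roll":0}
    - {"x":-0.2,"y":0,"z":0,"roll":0}
    - {"x":-0.2,"y":0,"z":0,"roll":0}
    - {"x":-0.2,"y":0,"z":0,"roll":0}
    - {"x":0.4,"y":0,"z":0,"roll":0}
    - {"x":0.4,"y":0,"z":0,"roll":0}
    - {"x":0,"y":0,"z":0,"roll":0}
    - {"x":0,"y":0,"z":0,"roll":0}
    - {"x":0,"y":0,"z":0,"roll":0}

```text
clock: 16.75
tool_pos: [0.6106, -0.1283, 0.0665]
orientation: [180.0, 0.0, -89.8]
force: [1.3, 0.0, 0.4]
opening: 0.024
```

```bash
python3 track.py c11 c10 .263 .005
```

```text
tcp [ 0.6106 -0.1283  0.0665] [1.3 0.  0.4] 16.75
n 12 dy,dz mm [4.49 0.45] rms px 0.04
```

>>> jog_arm:
  commands:
    - {"x":-0.5,"y":0,"z":0,"roll":0}
    - {"x":-0.2,"y":0,"z":0,"roll":0}
    - {"x":-0.2,"y":0,"z":0,"roll":0}
    - {"x":-0.2,"y":0,"z":0,"roll":0}
    - {"x":-0.2,"y":0,"z":0,"roll":0}
    - {"x":0.4,"y":0,"z":0,"roll":0}
    - {"x":0.4,"y":0,"z":0,"roll":0}
    - {"x":0,"y":0,"z":0,"roll":0}
    - {"x":0,"y":0,"z":0,"roll":0}
    - {"x":0,"y":0,"z":0,"roll":0}

```text
clock: 17.8
tool_pos: [0.6107, -0.1233, 0.0665]
orientation: [-180.0, 0.0, -89.8]
force: [0.4, -0.1, 0.1]
opening: 0.024
```

```bash
python3 track.py c12 c11 .268 .005
```

```text
tcp [ 0.6107 -0.1233  0.0665] [ 0.4 -0.1  0.1] 17.8
n 12 dy,dz mm [4.68 0.16] rms px 0.05
```

>>> jog_arm:
  commands:
    - {"x":-0.5,"y":0,"z":0,"roll":0}
    - {"x":-0.2,"y":0,"z":0,"roll":0}
    - {"x":-0.2,"y":0,"z":0,"roll":0}
    - {"x":-0.2,"y":0,"z":0,"roll":0}
    - {"x":-0.2,"y":0,"z":0,"roll":0}
    - {"x":0.4,"y":0,"z":0,"roll":0}
    - {"x":0.4,"y":0,"z":0,"roll":0}
    - {"x":0,"y":0,"z":0,"roll":0}
    - {"x":0,"y":0,"z":0,"roll":0}
    - {"x":0,"y":0,"z":0,"roll":0}

```text
clock: 18.85
tool_pos: [0.6106, -0.1183, 0.0665]
orientation: [180.0, 0.0, -89.8]
force: [-0.3, -0.0, -0.1]
opening: 0.0236
```

```bash
python3 track.py c13 c12 .273 .005
```

```text
tcp [ 0.6106 -0.1183  0.0665] [-0.3 -0.  -0.1] 18.85
n 10 dy,dz mm [ 4.76 -0.15] rms px 0.04
```

View pics/c13z.png

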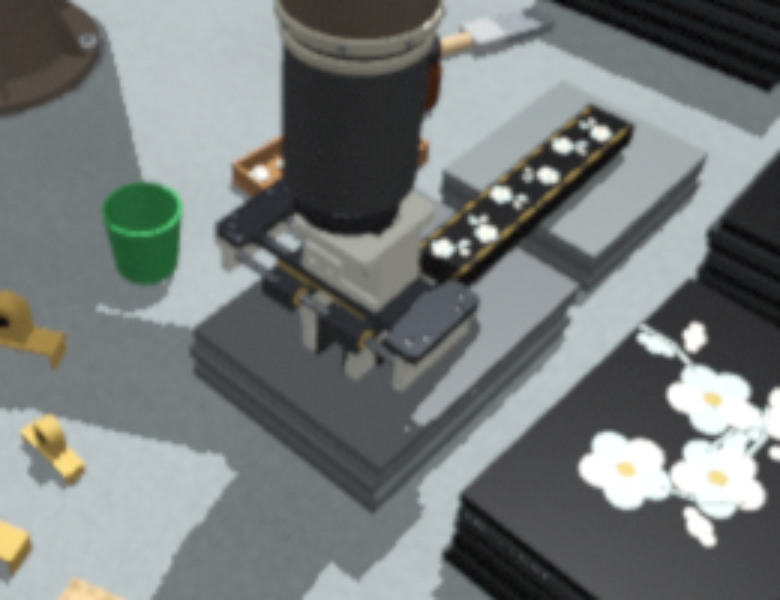

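Still flat (nose at about (610,125) in the zoom). I'll continue.

>>> jog_arm:
  commands:
    - {"x":-0.5,"y":0,"z":0,"roll":0}
    - {"x":-0.2,"y":0,"z":0,"roll":0}
    - {"x":-0.2,"y":0,"z":0,"roll":0}
    - {"x":-0.2,"y":0,"z":0,"roll":0}
    - {"x":-0.2,"y":0,"z":0,"roll":0}
    - {"x":0.4,"y":0,"z":0,"roll":0}
    - {"x":0.4,"y":0,"z":0,"roll":0}
    - {"x":0,"y":0,"z":0,"roll":0}
    - {"x":0,"y":0,"z":0,"roll":0}
    - {"x":0,"y":0,"z":0,"roll":0}

```text
clock: 19.9
tool_pos: [0.6106, -0.1134, 0.0665]
orientation: [180.0, 0.0, -89.8]
force: [0.2, -0.3, -0.6]
opening: 0.0236
```

```bash
python3 track.py c14 c13 .278 .005
```

```text
tcp [ 0.6106 -0.1134  0.0665] [ 0.2 -0.3 -0.6] 19.9
n 10 dy,dz mm [ 5.93 -8.8 ] rms px 0.26
```

The tracker shows the front going down about 9 mm, so the rail has tipped. I'll back away and check.

>>> jog_arm:
  commands:
    - {"x":1,"y":0,"z":0,"roll":0}
    - {"x":1,"y":0,"z":0,"roll":0}
    - {"x":1.5,"y":0,"z":0,"roll":0}
    - {"x":0,"y":0,"z":0,"roll":0}
    - {"x":0,"y":0,"z":0,"roll":0}

```text
clock: 20.45
tool_pos: [0.6105, -0.1494, 0.0664]
orientation: [180.0, 0.0, -89.9]
force: [0.5, 1.1, 0.6]
opening: 0.024
```

```bash
python3 track.py c15 c14 .278 .0
```

```text
tcp [ 0.6105 -0.1494  0.0664] [0.5 1.1 0.6] 20.45
n 9 dy,dz mm [ 0.12 -0.12] rms px 0.01
```

View pics/c15z.png

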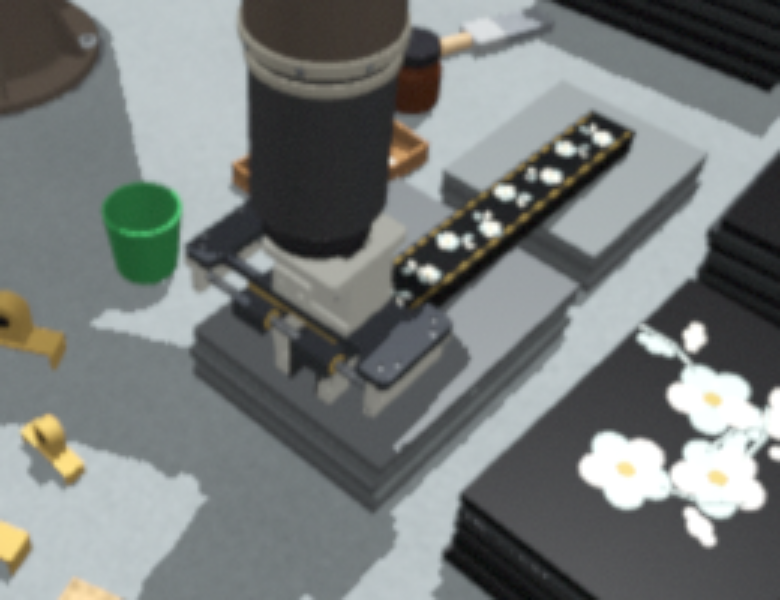

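The zoomed picture shows the rail tipped, with its front end at (610,130) on the lower stack and nothing moving. Next, the clip.

```bash
python3 - <<'E'
from h import *
s=pickle.load(open("w2.pkl","rb"));im=s['image']
cv2.imwrite("pics/w2z.png",cv2.resize(im[80:125,370:470,::-1],None,fx=8,fy=8,interpolation=cv2.INTER_CUBIC))
E
```

```text
(no output)
```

View pics/w2z.png

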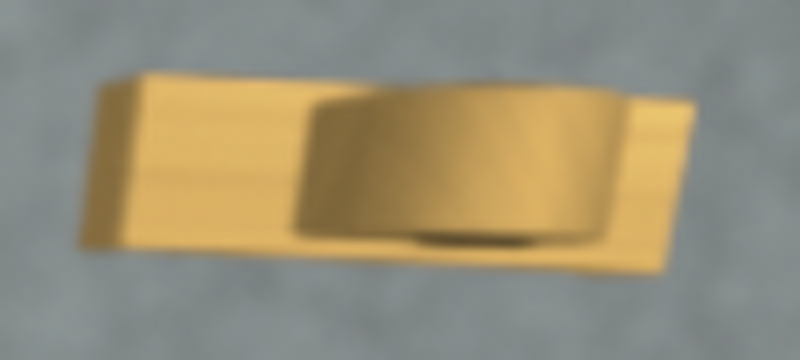

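>>> jog_arm:
  commands:
    - {"x":2,"y":1,"z":-4.5,"roll":0}
    - {"x":2,"y":1,"z":-4.5,"roll":0}
    - {"x":2,"y":1,"z":-4.5,"roll":0}
    - {"x":3,"y":2,"z":-2,"roll":0}
    - {"x":3,"y":3,"z":0,"roll":0}
    - {"x":3,"y":3,"z":0,"roll":0}
    - {"x":0,"y":0,"z":0,"roll":0.148}
    - {"x":0,"y":0,"z":0,"roll":0.148}
    - {"x":0,"y":0,"z":0,"roll":0.148}
    - {"x":0,"y":0,"z":0,"roll":0.148}
    - {"x":0,"y":0,"z":0,"roll":0.148}
  gripper: 5

```text
clock: 21.6
tool_pos: [0.5013, -0.2982, 0.221]
orientation: [-180.0, 0.0, -132.6]
force: [0.3, 0.6, -0.4]
opening: 0.0502
```

```bash
python3 - <<'E'
from h import *
s=pickle.load(open("w2.pkl","rb"))
p=ray(s,(np.array([[142,73],[695,102],[665,272],[122,250]])-3.5)/8+[370,80],.015)
print(p.round(4),p.mean(0)); 
for a,b in [(0,1),(3,2)]: d=p[a]-p[b];print(np.linalg.norm(d),np.degrees(np.arctan2(d[1],d[0])))
E
```

```text
[[ 0.5078 -0.3177  0.015 ]
 [ 0.4479 -0.315   0.015 ]
 [ 0.4484 -0.2975  0.015 ]
 [ 0.5082 -0.2995  0.015 ]] [ 0.47806757 -0.30743954  0.015     ]
0.059975126799949034 -2.554115241985877
0.05981720947666009 -1.9768968900180697
```

>>> jog_arm:
  commands:
    - {"x":0,"y":0,"z":0,"roll":0.148}
    - {"x":0,"y":0,"z":0,"roll":0.148}
    - {"x":0,"y":0,"z":0,"roll":0.148}
    - {"x":0,"y":0,"z":0,"roll":0.148}
    - {"x":0,"y":0,"z":0,"roll":0.148}
    - {"x":0,"y":0,"z":0,"roll":0.1}
    - {"x":0,"y":0,"z":0,"roll":0}

```text
clock: 22.3
tool_pos: [0.5013, -0.2981, 0.2209]
orientation: [180.0, 0.0, 179.6]
force: [0.1, 0.3, -0.2]
opening: 0.0501
```

```bash
python3 - <<'E'
from h import *
s=shot("wrist","w3");print(s['obs']['tool_pos'],s['obs']['orientation'])
print(proj(s,[[.477,-.308,.015]]))
E
```

```text
[ 0.50133025 -0.29814215  0.22092747] [1.79993844e+02 7.53804025e-03 1.79581106e+02]
[[264.64700001 162.61545594]]
```

View pics/w3.png

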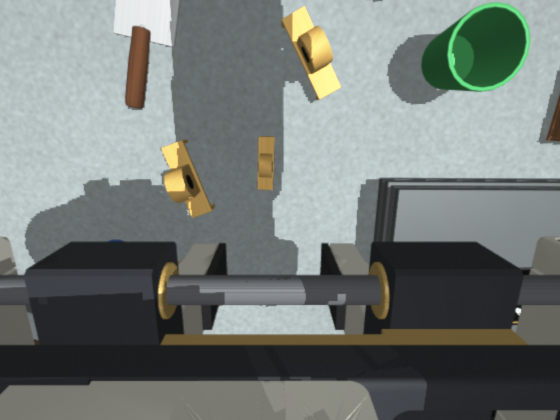

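```bash
python3 - <<'E'
from h import *
s=pickle.load(open("w3.pkl","rb"));im=s['image']
cv2.imwrite("pics/w3z.png",cv2.resize(im[130:200,240:300,::-1],None,fx=8,fy=8,interpolation=cv2.INTER_CUBIC))
E
```

```text
(no output)
```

View pics/w3z.png

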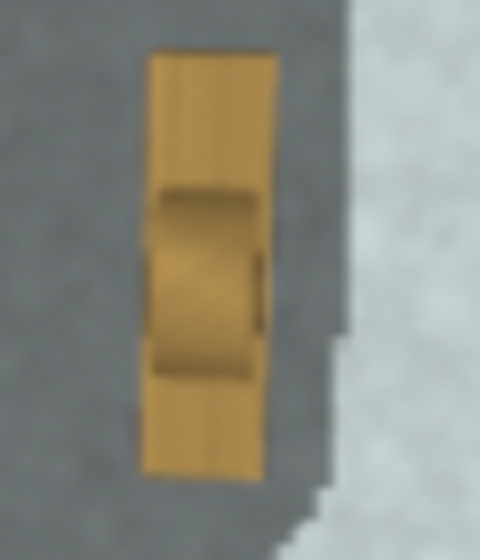

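```bash
python3 - <<'E'
from h import *
s=pickle.load(open("w3.pkl","rb"))
p=ray(s,(np.array([[149,52],[279,52],[263,480],[141,474]])-3.5)/8+[240,130],.015)
print(p.round(4),p.mean(0)); 
for a,b in [(0,3),(1,2)]: d=p[a]-p[b];print(np.linalg.norm(d),np.degrees(np.arctan2(d[1],d[0])))
M=T(s['obs']['tool_pos'],s['obs']['orientation'])
print("tool shift cm",(M[:3,:3].T@(np.array([*p.mean(0)[:2],.009+.003])-M[:3,3])*100).round(2))
E
```

```text
[[ 0.4475 -0.3147  0.015 ]
 [ 0.4477 -0.2967  0.015 ]
 [ 0.5083 -0.2994  0.015 ]
 [ 0.5073 -0.3171  0.015 ]] [ 0.47769444 -0.30698963  0.015     ]
0.05978954526252889 177.75492700203768
0.06069057364082319 177.46326404046366
tool shift cm [ 2.36 -0.9  20.89]
```

>>> jog_arm:
  commands:
    - {"x":0,"y":0,"z":0,"roll":0.033}
    - {"x":2.32,"y":-0.98,"z":3,"roll":0}
    - {"x":0,"y":0,"z":4.3,"roll":0}
    - {"x":0,"y":0,"z":4.5,"roll":0}
    - {"x":0,"y":0,"z":4,"roll":0}
    - {"x":0,"y":0,"z":2,"roll":0}
    - {"x":0,"y":0,"z":1,"roll":0}
    - {"x":0,"y":0,"z":0,"roll":0}

```text
clock: 23.15
tool_pos: [0.4772, -0.3071, 0.0319]
orientation: [180.0, -0.1, 177.9]
force: [-0.6, -0.3, 0.8]
opening: 0.0507
```

```bash
python3 - <<'E'
from h import *
s=shot("wrist","w4");o=s['obs'];print(o['tool_pos'],o['orientation'],o['force'])
print(proj(s,[[.4777,-.3071,.045]]))
E
```

```text
[ 0.4772161  -0.30709717  0.03188078] [ 1.79977144e+02 -1.23797170e-01  1.77856611e+02] [-0.55882884 -0.3067556   0.76307329]
[[274.09968278 272.51636312]]
```

View pics/w4.png

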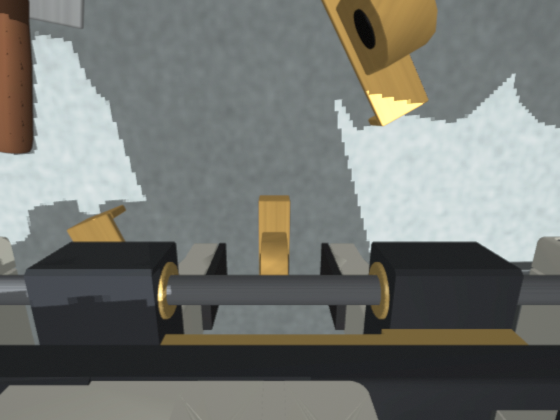

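The clip sits centred between the jaws at (274,235). Next I lower, close and lift.

>>> jog_arm:
  commands:
    - {"x":0,"y":0,"z":0.8,"roll":0}
    - {"x":0,"y":0,"z":0.5,"roll":0}
    - {"x":0,"y":0,"z":0,"roll":0}

```text
clock: 23.5
tool_pos: [0.4776, -0.3072, 0.0198]
orientation: [180.0, 0.0, 177.8]
force: [-0.1, 0.4, 0.4]
opening: 0.0496
```

>>> jog_arm:
  commands:
    - {"x":0,"y":0,"z":0,"roll":0}
    - {"x":0,"y":0,"z":0,"roll":0}
    - {"x":0,"y":0,"z":0,"roll":0}
    - {"x":0,"y":0,"z":0,"roll":0}
    - {"x":0,"y":0,"z":0,"roll":0}
    - {"x":0,"y":0,"z":0,"roll":0}
    - {"x":0,"y":0,"z":0,"roll":0}
  gripper: 0.5

```text
clock: 24.2
tool_pos: [0.4778, -0.3073, 0.0199]
orientation: [-180.0, -0.0, 177.8]
force: [-0.6, 0.1, 0.4]
opening: 0.0134
```

>>> jog_arm:
  commands:
    - {"x":0,"y":0,"z":-2,"roll":0}
    - {"x":0,"y":0,"z":-4,"roll":0}
    - {"x":0,"y":0,"z":-4.5,"roll":0}
    - {"x":0,"y":0,"z":-4.5,"roll":-0.038}
    - {"x":-1.5,"y":3,"z":-3.5,"roll":0}
    - {"x":-1.8,"y":3.5,"z":-3,"roll":0}
    - {"x":-1.8,"y":3.8,"z":-2.5,"roll":0}
    - {"x":-2,"y":4,"z":-2,"roll":0}
    - {"x":-2,"y":4.2,"z":-1,"roll":0}
    - {"x":-2,"y":4.2,"z":0,"roll":0}
    - {"x":-2,"y":4.2,"z":0,"roll":0}
    - {"x":-2,"y":4.2,"z":0,"roll":0}

```text
clock: 25.4
tool_pos: [0.6294, 0.0055, 0.29]
orientation: [180.0, 0.0, 179.9]
force: [0.8, -0.7, 0.5]
opening: 0.0135
```

>>> jog_arm:
  commands:
    - {"x":-1.6,"y":4.2,"z":0,"roll":0}
    - {"x":-1.6,"y":4.2,"z":0,"roll":0}
    - {"x":0,"y":0,"z":0,"roll":0}
    - {"x":0,"y":0,"z":0,"roll":0}

```text
clock: 25.8
tool_pos: [0.6611, 0.0887, 0.2888]
orientation: [-180.0, -0.1, -180.0]
force: [-0.7, 0.0, -0.3]
opening: 0.0137
```

```bash
python3 - <<'E'
from h import *
s=shot("wrist","w5");o=s['obs'];print(o['tool_pos'],o['orientation'],o['opening'])
E
```

```text
[0.66112719 0.08874048 0.28880032] [-1.79968669e+02 -9.37368518e-02 -1.79962364e+02] 0.013655075580450336
```

View pics/w5.png

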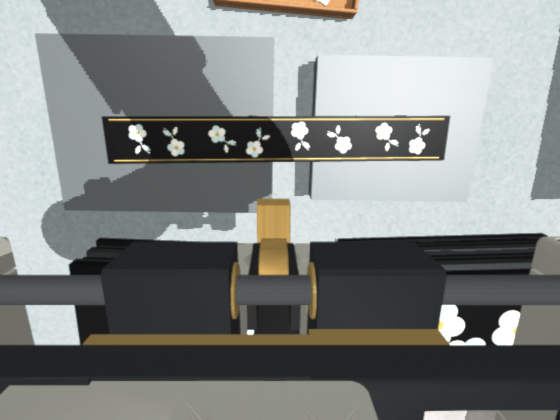

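The wrist picture shows the tipped rail from (103,138) to (449,140), the stack's edge at column ~274, and the clip held at (274,220).

```bash
python3 - <<'E'
from h import *
s=pickle.load(open("w5.pkl","rb"));im=s['image'].astype(float);g=im.mean(2)
for r in [45,60,80,100,110,172,185,195,205]:
    x=g[r-2:r+3].mean(0);d=np.diff(x)[262:286];print("row",r,262+np.argmax(d),d.round().astype(int).tolist())
for c in [120,200,245,274,300,350,400,435]:
    x=g[:,c-1:c+2].mean(1);d=np.diff(x);print("col",c,[(i,int(d[i])) for i in range(108,172) if abs(d[i])>14])
cv2.imwrite("pics/w5z.png",cv2.resize(s['image'][190:300,224:324,::-1],None,fx=5,fy=5,interpolation=cv2.INTER_CUBIC))
cv2.imwrite("pics/w5y.png",cv2.resize(s['image'][100:180,200:340,::-1],None,fx=5.5,fy=5.5,interpolation=cv2.INTER_CUBIC))
E
```

```text
row 45 273 [1, 0, 0, 0, 0, 0, 0, 0, 1, 1, 5, 15, 10, 0, -1, 0, 1, 1, 0, 0, 0, -1, -2, -2]
row 60 273 [1, 0, 0, 1, 0, 0, 1, 0, 0, 1, 5, 15, 10, 2, 2, 1, -1, -1, -1, 0, 0, 1, 2, 2]
row 80 273 [0, 1, 1, 0, 0, 1, 0, 0, 0, 1, 11, 19, 4, 0, 1, 0, -1, -1, -1, 0, -1, 0, -1, -1]
row 100 273 [1, 0, 1, 0, 0, 0, 0, 0, 0, 4, 16, 17, 2, 1, 1, 0, -1, 0, -1, -1, 0, 0, 1, 1]
row 110 272 [1, 0, 0, 1, 0, 0, 0, 0, 1, 6, 19, 13, 1, -1, -1, 0, 1, 0, -1, -1, 0, 0, 1, 1]
row 172 271 [0, 0, 1, 0, 0, 0, 0, 1, 16, 61, 55, 2, -1, 0, 0, 0, 1, 0, -1, 0, 0, 1, 1, 0]
row 185 271 [0, 0, 0, -1, 0, 1, -1, 3, 26, 60, 44, 2, 1, 0, -1, 0, 0, -1, -1, 1, 2, 1, 1, 1]
row 195 271 [6, 4, 6, 8, 2, 6, 14, 10, 17, 35, 19, 0, -1, 1, 2, 1, 1, 1, 0, -1, 1, 1, 1, 1]
row 205 264 [-3, 0, 2, 2, 1, 0, -1, -1, 0, 0, 0, -1, -1, -1, 1, 1, 0, 0, 0, 1, 1, 0, -1, 1]
col 120 [(109, 17), (113, 16), (115, -54), (116, -46), (117, 34), (118, 106), (119, -54), (120, -72), (121, -26), (158, 57), (159, 103), (160, -69), (161, -73), (162, 18), (163, 68), (164, 14)]
col 200 [(115, -37), (116, -22), (117, 22), (118, 62), (119, -44), (120, -39), (157, 22
[... 465 characters left out ...]
0), (121, 93), (138, -51), (139, -72), (141, 23), (142, 56), (144, -19), (147, -32), (148, -46), (149, -17), (156, 29), (157, 92), (158, -41), (159, -59), (161, 32)]
col 350 [(114, -21), (115, -76), (116, -22), (117, 73), (118, 28), (119, -63), (120, -52), (136, 20), (137, 36), (138, 19), (142, 48), (143, 24), (146, -15), (147, -28), (148, -63), (149, -52), (156, 50), (157, 65), (158, -63), (159, -36), (160, 76), (161, 42)]
col 400 [(114, -77), (115, -58), (117, 69), (119, -59), (120, -33), (155, 28), (156, 91), (157, -41), (158, -56), (159, 27), (160, 90)]
col 435 [(114, -42), (115, -77), (117, 91), (119, -69), (120, -36), (155, 44), (156, 102), (157, -63), (158, -63), (159, 56), (160, 71)]
```

View pics/w5z.png

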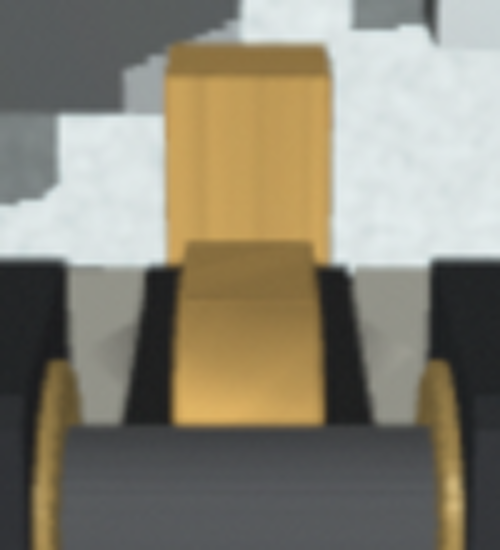

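View pics/w5y.png

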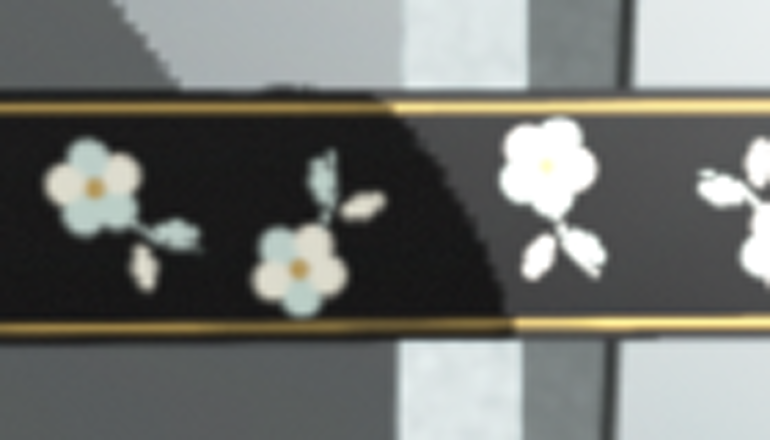

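```bash
python3 - <<'E'
from h import *
s=pickle.load(open("w5.pkl","rb"));o=s['obs'];M=T(o['tool_pos'],o['orientation'])
e=ray(s,[[273.3,60],[271.9,185]],.06);print("edge",e.round(4).tolist())
b={}
for c,a,d in [(120,116,163.3),(245,116,162),(274,115.9,161.5),(300,115.6,161.3),(350,115.2,161),(400,114.9,160.3),(435,115,160)]:
    y=ray(s,[[c,138]],.084)[0,1]
    z=.084-(y-.088)*np.tan(.0625)   # tilted surface
    p=ray(s,[[c,a],[c,d]],z);print(c,p.round(4).tolist(),p.mean(0).round(4)[:2],"w",round(p[0,0]-p[1,0],4))
# clip in hand
h=.0078
q=np.array([[.030,-.009,h-.003],[.030,.009,h-.003]])
print("pred plate end",proj(s,q@M[:3,:3].T+M[:3,3]))
print("obs",(np.array([[168,75],[330,75]])-2)/5+[224,190])
# tail, nose
print(ray(s,[[103.5,138]],.096).round(4),ray(s,[[448,139]],.072).round(4))
E
```

```text
edge [[0.5259, 0.0883, 0.06], [0.6671, 0.0867, 0.06]]
120 [[0.5859, -0.0735, 0.0946], [0.6358, -0.0799, 0.0946]] [ 0.6109 -0.0767] w -0.0499
245 [[0.5857, 0.0577, 0.0859], [0.6354, 0.0566, 0.0859]] [0.6106 0.0571] w -0.0497
274 [[0.5856, 0.0891, 0.0839], [0.6351, 0.0892, 0.0839]] [0.6104 0.0891] w -0.0495
300 [[0.5853, 0.1175, 0.0821], [0.6351, 0.1186, 0.0821]] [0.6102 0.1181] w -0.0498
350 [[0.5848, 0.1729, 0.0787], [0.6351, 0.1762, 0.0787]] [0.61   0.1745] w -0.0504
400 [[0.5844, 0.2292, 0.0752], [0.6347, 0.2347, 0.0752]] [0.6096 0.2319] w -0.0504
435 [[0.5844, 0.2694, 0.0728], [0.6347, 0.2762, 0.0728]] [0.6095 0.2728] w -0.0502
pred plate end [[256.86101513 204.19388141]
 [291.04580151 204.19917172]]
obs [[257.2 204.6]
 [289.6 204.6]]
[[ 0.6086 -0.0934  0.096 ]] [[0.6108 0.2882 0.072 ]]
```

>>> jog_arm:
  commands:
    - {"x":2.5,"y":0,"z":2,"roll":0}
    - {"x":2.57,"y":0,"z":3.5,"roll":0}
    - {"x":0,"y":0,"z":4,"roll":0}
    - {"x":0,"y":0,"z":4,"roll":0}
    - {"x":0,"y":0,"z":2.5,"roll":0}
    - {"x":0,"y":0,"z":1.4,"roll":0}
    - {"x":0,"y":0,"z":0,"roll":0}
    - {"x":0,"y":0,"z":0,"roll":0}

```text
clock: 26.65
tool_pos: [0.6114, 0.0872, 0.1172]
orientation: [180.0, 0.1, 179.9]
force: [0.1, -0.6, -0.1]
opening: 0.014
```

```bash
python3 - <<'E'
from h import *
s=shot("wrist","w6");o=s['obs'];print(o['tool_pos'],o['orientation'],o['opening'],o['force'])
cv2.imwrite("pics/w6z.png",cv2.resize(s['image'][130:330,150:400,::-1],None,fx=3,fy=3,interpolation=cv2.INTER_CUBIC))
shot("scene","c16")
b=cv2.imread("pics/c16.png")[120:260,230:440];cv2.imwrite("pics/c16z.png",cv2.resize(b,None,fx=3.8,fy=3.8,interpolation=cv2.INTER_CUBIC))
E
```

```text
[0.6113606  0.08722539 0.11719866] [1.79990900e+02 8.98170881e-02 1.79912094e+02] 0.014028218300613755 [ 0.1494723  -0.64440583 -0.11325189]
```

View pics/w6z.png

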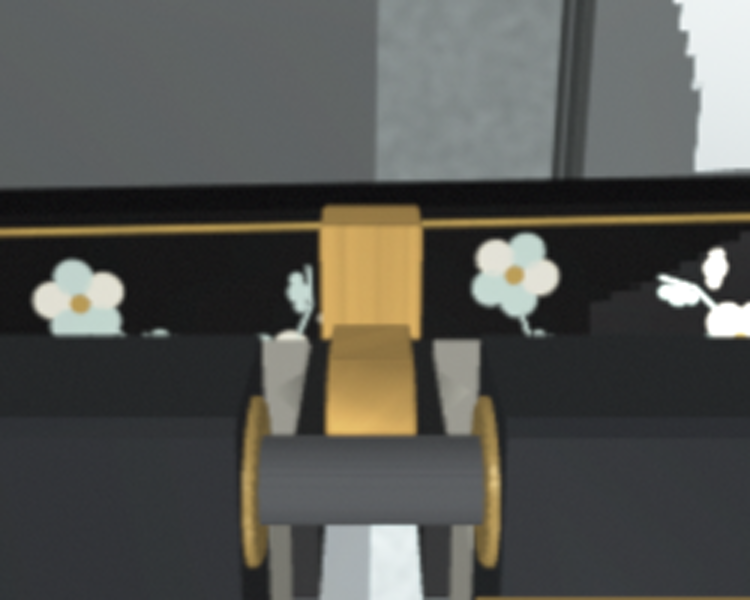

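View pics/c16z.png

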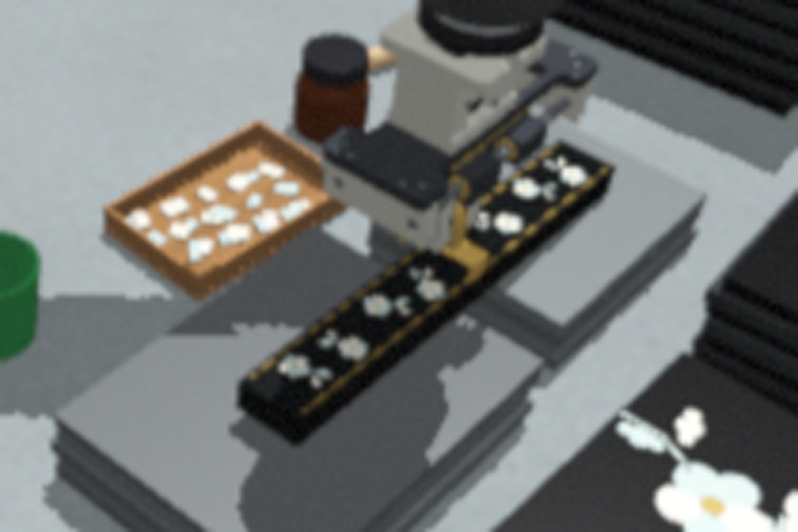

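```bash
python3 - <<'E'
from h import *
s5=pickle.load(open("w5.pkl","rb"));s=pickle.load(open("w6.pkl","rb"));o=s['obs'];M=T(o['tool_pos'],o['orientation'])
print("gold w5 inset",ray(s5,[[274,118.4],[274,158.3]],.084).round(4).tolist())
g=s['image'].astype(float).mean(2)
for c in [225,240,250,295,305,320,340]:
    x=g[185:225,c-1:c+2].mean(1);k=np.argmax(x[:27]);w=x[k-2:k+3]-x[k-2:k+3].min();rr=185+k+(w*np.arange(-2,3)).sum()/w.sum()
    y=ray(s,[[c,rr]],.084)[0,1];z=.084-(y-.088)*.0625
    # top-back edge of rail
    print(c,rr.round(2),ray(s,[[c,rr]],z)[0].round(4))
for r in [135,150,165,180]:
    d=np.diff(g[r-2:r+3].mean(0))[265:285];print(r,265+np.argmax(d),d.round().astype(int).tolist())
print(ray(s,[[275.5,140],[275.3,180]],.06).round(4))
h=.0078
q=np.array([[.030,-.009,h-.003],[.030,.009,h-.003],[.030,-.009,h],[.030,.009,h]])
print("pred",proj(s,q@M[:3,:3].T+M[:3,3]).round(1).tolist())
cv2.imwrite("pics/w6y.png",cv2.resize(s['image'][190:250,240:310,::-1],None,fx=8,fy=8,interpolation=cv2.INTER_CUBIC))
E
```

```text
gold w5 inset [[0.5882, 0.0891, 0.084], [0.6315, 0.0891, 0.084]]
225 205.49 [0.5894 0.0574 0.0859]
240 205.2 [0.5893 0.0665 0.0854]
250 204.93 [0.5893 0.0726 0.085 ]Traceback (most recent call last):
  File "<stdin>", line 6, in <module>
    return umr_minimum(a, axis, None, out, keepdims, initial, where)
ValueError: zero-size array to reduction operation minimum which has no identity
```

```bash
python3 - <<'E'
from h import *
s=pickle.load(open("w6.pkl","rb"));o=s['obs'];M=T(o['tool_pos'],o['orientation'])
g=s['image'].astype(float).mean(2)
for r in [135,150,165,180]:
    d=np.diff(g[r-2:r+3].mean(0))[265:285];print(r,265+np.argmax(d),d.round().astype(int).tolist())
print(ray(s,[[275.5,140],[275.3,180]],.06).round(4))
h=.0078
q=np.array([[.030,-.009,h-.003],[.030,.009,h-.003],[.030,-.009,h],[.030,.009,h],[.030,-.009,h+.012],[.030,.009,h+.012]])
print("pred",proj(s,q@M[:3,:3].T+M[:3,3]).round(1).tolist())
cv2.imwrite("pics/w6y.png",cv2.resize(s['image'][190:250,240:310,::-1],None,fx=8,fy=8,interpolation=cv2.INTER_CUBIC))
from plant import ctrl
o=ctrl.get_obs();print(o['tool_pos'])
E
```

```text
135 275 [0, 0, 0, 0, 0, 0, 0, 0, 2, 9, 19, 9, 2, -1, -1, -2, -2, 0, 0, 1]
150 275 [0, 0, 0, 0, 0, 0, 0, 0, 1, 13, 21, 4, 1, 1, 1, -1, 0, -1, -1, 0]
165 275 [0, 0, 0, 0, 0, 0, 0, 0, 2, 15, 19, 3, 0, -1, -2, -1, 0, 1, 1, -1]
180 274 [0, 0, 1, 0, 0, 0, 0, 1, 5, 15, 15, 1, 1, -2, -1, 0, 0, 1, 1, 0]
[[0.5519 0.0884 0.06  ]
 [0.5786 0.0883 0.06  ]]
pred [[256.9, 204.2], [291.0, 204.2], [257.1, 202.7], [290.7, 202.7], [258.1, 197.3], [289.6, 197.3]]
[0.61167865 0.08770116 0.1177726 ]
```

View pics/w6y.png

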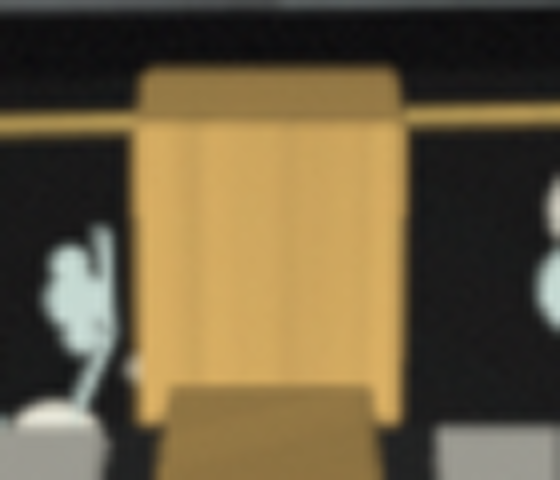

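>>> jog_arm:
  commands:
    - {"x":0.1,"y":0.15,"z":0.3,"roll":0}
    - {"x":0,"y":0,"z":0.3,"roll":0}
    - {"x":0,"y":0,"z":0.3,"roll":0}
    - {"x":0,"y":0,"z":0,"roll":0}
    - {"x":0,"y":0,"z":0,"roll":0}

```text
clock: 27.25
tool_pos: [0.6095, 0.0891, 0.1068]
orientation: [-180.0, -0.0, 179.9]
force: [0.3, -0.0, -0.8]
opening: 0.0139
```

```bash
python3 - <<'E'
from h import *
s=shot("wrist","w7");o=s['obs'];print(o['tool_pos'],o['orientation'],o['opening'],o['force'])
cv2.imwrite("pics/w7y.png",cv2.resize(s['image'][180:250,230:320,::-1],None,fx=8,fy=8,interpolation=cv2.INTER_CUBIC))
E
```

```text
[0.60946744 0.08908126 0.10676524] [-1.79988947e+02 -1.49731434e-02  1.79938889e+02] 0.013877050095039329 [ 0.26544285 -0.02611718 -0.75005759]
```

View pics/w7y.png

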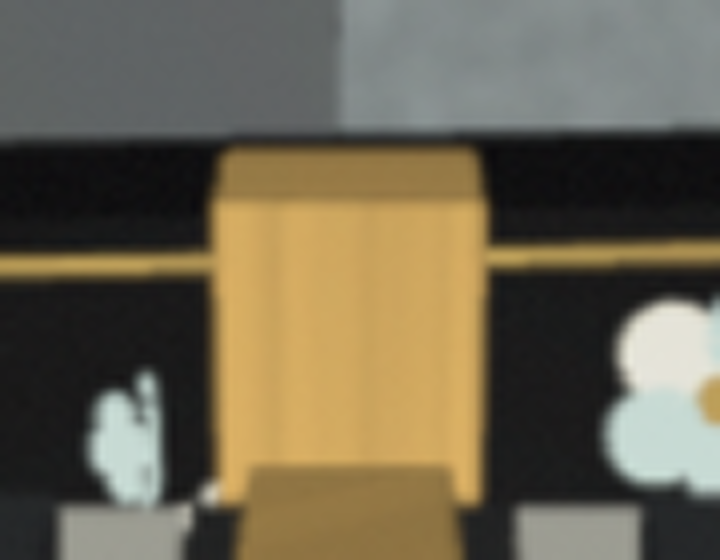

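```bash
python3 - <<'E'
from h import *
s=pickle.load(open("w7.pkl","rb"))
print("gold",ray(s,[[255,212.7],[292,211.6],[273.5,212.15]],.0842).round(4).tolist(),"edge",ray(s,[[340/8+229.6,190]],.06).round(4))
from plant import ctrl
print(ctrl.get_obs()['tool_pos'])
# side: rail top-edge / bottom edge rows at col ~ 250: 
print(proj(s,[[.5858,.0881,.0842],[.5858,.0881,.060]]))
E
```

```text
gold [[0.5895, 0.078, 0.0842], [0.5888, 0.0998, 0.0842], [0.5891, 0.0889, 0.0842]] edge [[0.5812 0.088  0.06  ]]
[0.60957607 0.08910395 0.10687424]
[[272.15999164 206.703944  ]
 [272.27486284 196.80630626]]
```

>>> jog_arm:
  commands:
    - {"x":-0.1,"y":0,"z":0,"roll":0}
    - {"x":0,"y":0,"z":0.3,"roll":0}
    - {"x":0,"y":0,"z":0.3,"roll":0}
    - {"x":0,"y":0,"z":0,"roll":0}
    - {"x":0,"y":0,"z":0,"roll":0}

```text
clock: 27.8
tool_pos: [0.6104, 0.089, 0.1007]
orientation: [-180.0, -0.0, 179.9]
force: [-0.2, 0.4, -1.3]
opening: 0.0133
```

```bash
python3 - <<'E'
from h import *
s=shot("wrist","w8");o=s['obs'];print(o['tool_pos'],o['force'])
cv2.imwrite("pics/w8y.png",cv2.resize(s['image'][180:250,230:320,::-1],None,fx=8,fy=8,interpolation=cv2.INTER_CUBIC))
E
```

```text
[0.61040929 0.08901629 0.1006786 ] [-0.21234264  0.40558062 -1.33455915]
```

View pics/w8y.png

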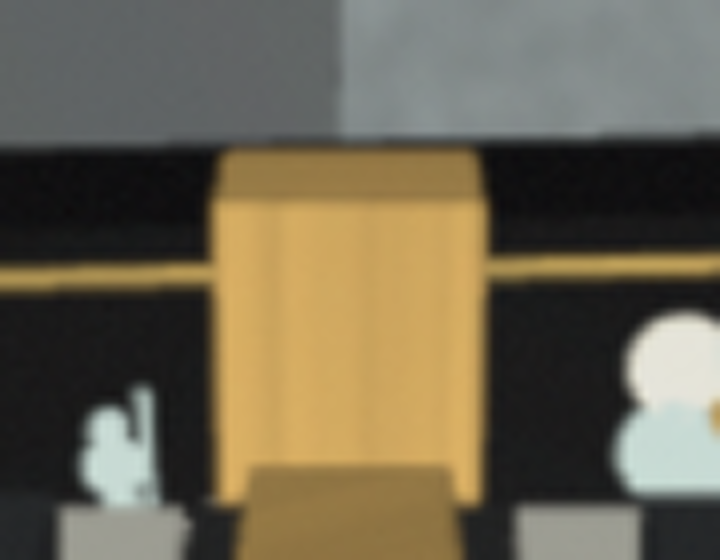

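>>> jog_arm:
  commands:
    - {"x":0,"y":0,"z":0.2,"roll":0}
    - {"x":0,"y":0,"z":0.2,"roll":0}
    - {"x":0,"y":0,"z":0.15,"roll":0}
    - {"x":0,"y":0,"z":0,"roll":0}
    - {"x":0,"y":0,"z":0,"roll":0}

```text
clock: 28.35
tool_pos: [0.6105, 0.0891, 0.0953]
orientation: [-180.0, -0.0, 179.9]
force: [-1.0, 0.1, -0.2]
opening: 0.0135
```

```bash
python3 - <<'E'
from h import *
s=shot("wrist","w9");o=s['obs'];print(o['tool_pos'],o['force'])
cv2.imwrite("pics/w9y.png",cv2.resize(s['image'][180:250,230:320,::-1],None,fx=8,fy=8,interpolation=cv2.INTER_CUBIC))
shot("scene","c17")
b=cv2.imread("pics/c17.png")[150:220,320:400];cv2.imwrite("pics/c17z.png",cv2.resize(b,None,fx=8,fy=8,interpolation=cv2.INTER_CUBIC))
E
```

```text
[0.61052609 0.08906614 0.09534064] [-1.04404296  0.10992037 -0.20740955]
```

View pics/w9y.png

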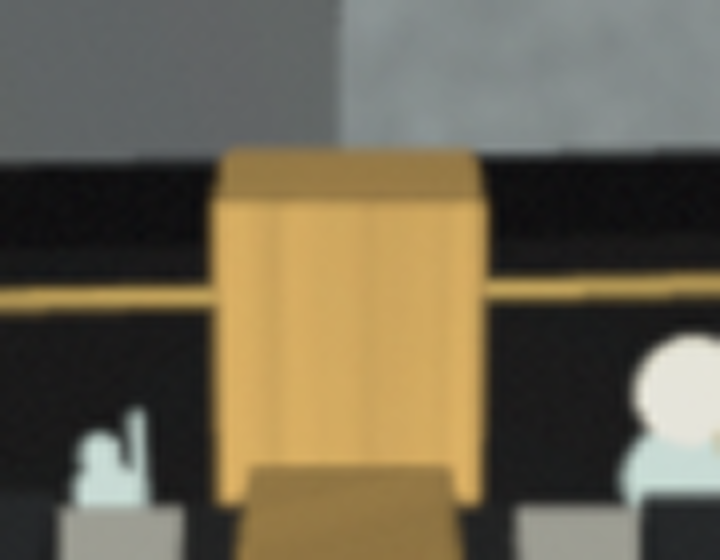

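View pics/c17z.png

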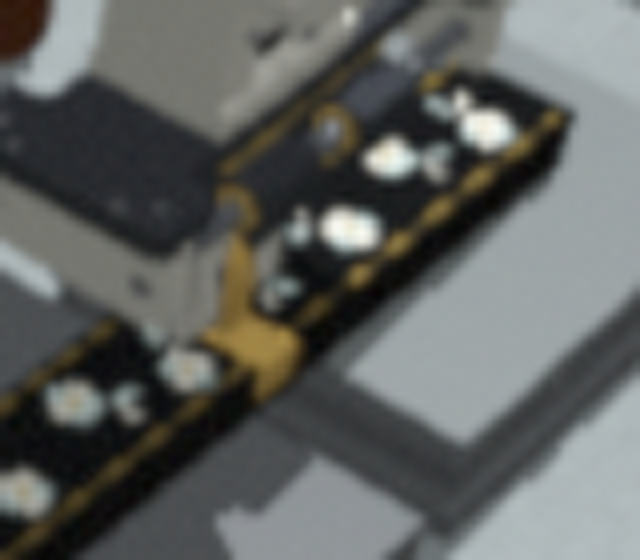

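The clip straddles the rail with about 3 mm still to go. I'll lower 2 mm and then open.

>>> jog_arm:
  commands:
    - {"x":0,"y":0,"z":0.1,"roll":0}
    - {"x":0,"y":0,"z":0.1,"roll":0}
    - {"x":0,"y":0,"z":0,"roll":0}
    - {"x":0,"y":0,"z":0,"roll":0}

```text
clock: 28.85
tool_pos: [0.6105, 0.0891, 0.0934]
orientation: [-180.0, -0.0, 179.9]
force: [0.5, 0.3, -0.6]
opening: 0.0138
```

```bash
python3 track.py c18 c17 .28 0; python3 track.py c18 c15 .28 0
```

```text
tcp [0.6105 0.0891 0.0934] [ 0.5  0.3 -0.6] 28.85
n 12 dy,dz mm [ 0.94 -0.85] rms px 0.08
tcp [0.6105 0.0891 0.0934] [ 0.5  0.3 -0.6] 28.85
n 9 dy,dz mm [-6.53  6.63] rms px 0.94
```

>>> jog_arm:
  commands:
    - {"x":0,"y":0,"z":0,"roll":0}
    - {"x":0,"y":0,"z":0,"roll":0}
    - {"x":0,"y":0,"z":0,"roll":0}
    - {"x":0,"y":0,"z":0,"roll":0}
    - {"x":0,"y":0,"z":0,"roll":0}
  gripper: 4

```text
clock: 29.4
tool_pos: [0.6105, 0.0891, 0.0934]
orientation: [-180.0, 0.0, 179.9]
force: [-0.3, 0.3, -0.1]
opening: 0.0397
```

```bash
python3 - <<'E'
from h import *
s=shot("wrist","w10");o=s['obs'];print(o['tool_pos'],o['force'])
cv2.imwrite("pics/w10y.png",cv2.resize(s['image'][170:340,200:350,::-1],None,fx=4,fy=3.5,interpolation=cv2.INTER_CUBIC))
E
```

```text
[0.61053496 0.08905216 0.09341405] [-0.29997219  0.29606142 -0.11707314]
```

View pics/w10y.png

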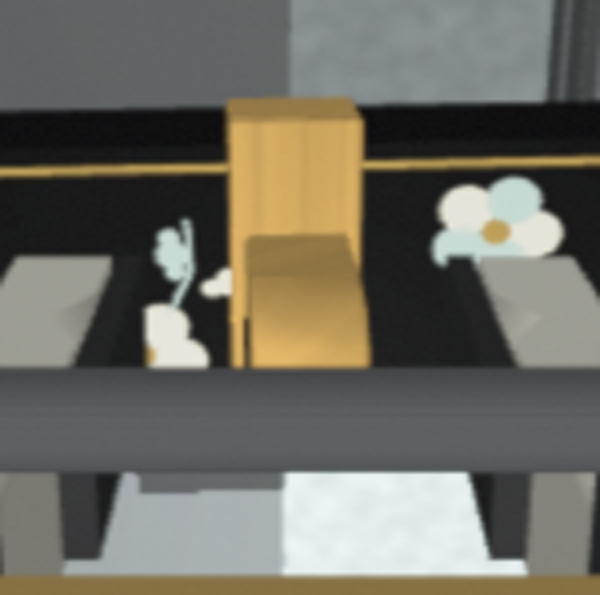

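The clip is free and resting on the rail, tilted with it. I'll lift away and check.

>>> jog_arm:
  commands:
    - {"x":0,"y":0,"z":-1,"roll":0}
    - {"x":0,"y":0,"z":-2,"roll":0}
    - {"x":0,"y":0,"z":-4,"roll":0}
    - {"x":0,"y":0,"z":-4,"roll":0}
    - {"x":-2.5,"y":0,"z":-4,"roll":0}
    - {"x":-2.5,"y":0,"z":-3.5,"roll":0}
    - {"x":0,"y":0,"z":-1,"roll":0}
    - {"x":0,"y":0,"z":0,"roll":0}
    - {"x":0,"y":0,"z":0,"roll":0}
    - {"x":0,"y":0,"z":0,"roll":0}

```text
clock: 30.45
tool_pos: [0.6593, 0.0889, 0.2869]
orientation: [-180.0, -0.1, 179.9]
force: [-0.7, 0.8, 0.2]
opening: 0.04
```

```bash
python3 - <<'E'
from h import *
s=shot("wrist","w11");o=s['obs'];print(o['tool_pos'],o['force'])
cv2.imwrite("pics/w11y.png",cv2.resize(s['image'][90:190,200:350,::-1],None,fx=5,fy=5,interpolation=cv2.INTER_CUBIC))
shot("scene","c20")
b=cv2.imread("pics/c20.png")[120:260,230:440];cv2.imwrite("pics/c20z.png",cv2.resize(b,None,fx=3.8,fy=3.8,interpolation=cv2.INTER_CUBIC))
E
```

```text
[0.65931449 0.08891664 0.28689966] [-0.68147152  0.83890267  0.1508193 ]
```

View pics/w11y.png

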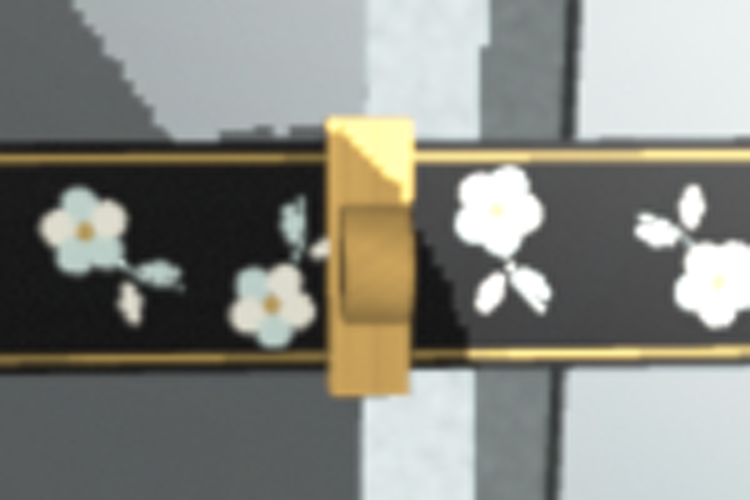

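View pics/c20z.png

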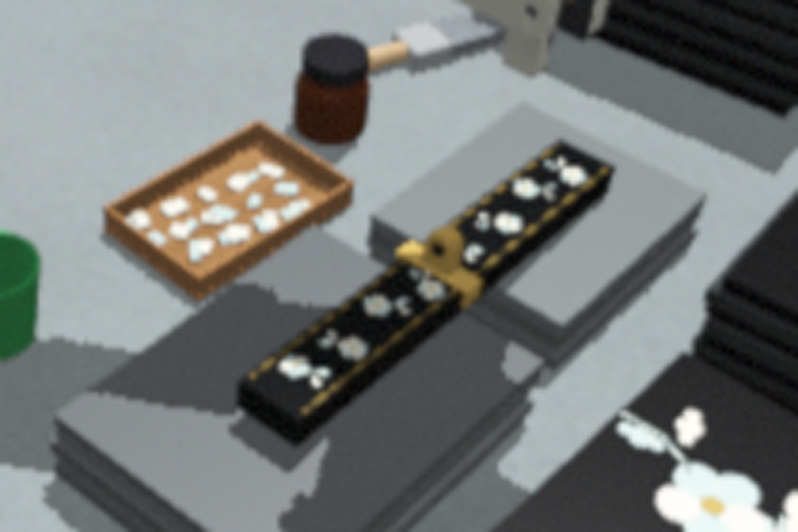

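```bash
python3 - <<'E'
from h import *
s=pickle.load(open("w11.pkl","rb"))
f=lambda p:(np.array(p,float)-2)/5+[200,90]
c=ray(s,f([[328,117],[413,117],[411,395],[328,396]]),.087);print(c.round(4).tolist(),c.mean(0))
print("edge",ray(s,f([[366,30],[362,460]]),.06).round(4).tolist())
# rail motion, unoccluded rail tail/nose patches c16->c20
a=cv2.cvtColor(pickle.load(open("c16.pkl","rb"))['image'],7);b=cv2.cvtColor(pickle.load(open("c20.pkl","rb"))['image'],7)
for n,(x,y,w,h) in {"nose":(365,155,30,28),"tail":(290,205,40,30)}.items():
    t=a[y:y+h,x:x+w];r=cv2.matchTemplate(b[y-6:y+h+6,x-6:x+w+6],t,cv2.TM_CCOEFF_NORMED);_,v,_,l=cv2.minMaxLoc(r);print(n,round(v,3),np.array(l)-6)
E
```

```text
[[0.5807, 0.08, 0.087], [0.5807, 0.0981, 0.087], [0.6404, 0.0981, 0.087], [0.6406, 0.0795, 0.087]] [0.61059332 0.08892204 0.087     ]
edge [[0.5614, 0.0881, 0.06], [0.6605, 0.087, 0.06]]
nose 0.903 [0 0]
tail 0.784 [0 0]
```

```bash
python3 -c "
from plant import ctrl
print(ctrl.get_obs()['clock']);print(ctrl.close_job())"
```

```text
30.55
the job is handed in; nothing more can be done
None
```

The rail is tipped over the edge of the taller stack with the smallest clip astride it, and I handed the job in at 30.55 s of the 72 s allowed. No verdict came back.

- **Rail:** I pushed it by its rear end in 5 mm steps, letting go after each one. On the release where it tipped, the front dropped about 9 mm in the tracked picture, so it is less than about 5 mm past balance. Push force readings taken during the push were about 4 N.
- **Clip:** I let go of it about 1 mm above the rail, so it was not pressed down.
- **Last pictures:**
  - The clip sits about 1 mm beyond the edge.
  - It is within about 1 mm of the rail's centre line, looks square, and rests down on the rail.
  - The rail is still tipped.
  - I released well clear of the rail and saw no other item disturbed, though I did not measure the other items.

**Checks that were weak or disagreed:**
- The under-0.25 N bearing force on the lower stack follows from the step size; I did not measure it.
- One tracking check during placement gave nonsense because the arm blocked the view.
- The final comparison of rail position showed no shift, but the picture match was only moderate (0.78 at the rear end, 0.90 at the front).
- Two camera views of the edge differed by about 1 mm.

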